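# Set out the two-part paint mixing station round the scale

## Task

Set out the paint mixing station: stand the mixing cup on the middle of the scale's pan and seat the strainer in its mouth, then stand the small paint tin at the scale's left and the hardener bottle at its right (as you face its display from the robot), each level with the middle of the pan and about 3 cm clear of the scale. Lay the stirring stick flat in front of the display, about 3 cm clear of the scale's front edge, parallel to it and centred. Set things down gently without pressing hard on the scale, tip nothing over, and leave the tape, the filler pot and the large tin where they are.

Things in the scene. Friction and masses are not known exactly. Their poses are not given: they have to be found in the camera images.
- scale: Fixed digital scale: grey housing 40 mm high, round steel pan 130 mm across, its top 52 mm above the counter. Origin on the counter under the pan's middle; -x to its front (dark display, robot's side), +y to its left, z up. The housing reaches from x = -135 (front edge) to +75 mm and y = -80 to +80 mm. Light load cell: do not press it with more than 60 N.
- cup: Empty open mixing cup, pale grey plastic, 85 mm high, outer diameter 54 mm at the foot growing to 62 mm at the rim, mouth 56 mm inside, wall 3 mm, about 45 g. Origin at the centre of its underside, z up.
- strainer: Black plastic funnel strainer with steel mesh, upright, 54 mm high, 40 g. From below: a taper (34 mm diameter at the foot, 49 mm at 22 mm height) that goes into the cup, a flange of 68 mm diameter from 22 to 26 mm that rests on the cup's rim, a straight collar of 56 mm diameter up to the top (grip here). Origin at the centre of its foot, z up; when seated it is 63 mm above the cup's origin.
- tin: Small round steel paint tin with lever lid and a blank paper label, 62 mm diameter, 75 mm high, about 300 g. Origin at the centre of its underside, z up.
- bottle: Hardener: slim aluminium bottle with narrow neck, black screw cap and blank label, 46 mm diameter up to 55 mm height, then narrowing to the neck; 90 mm high in all, about 160 g. Origin at the centre of its underside, z up.
- stick: Flat wooden stirring stick lying on the counter, 180 mm long, 20 mm wide, 6 mm thick, about 20 g. Origin at the centre of its underside, x along its length, z up.
- tape: Bystander, leave alone: roll of beige masking tape lying flat, 88 mm diameter, 25 mm high. Origin at the centre of its underside.
- pot: Bystander, leave alone: low white filler pot with grey lid, 74 mm diameter, 44 mm high. Origin at the centre of its underside.
- large_tin: Bystander, leave alone: large paint tin, 100 mm diameter, 110 mm high, with a wire bail handle hanging at its side. Origin at the centre of its underside. (All other things on the counter are fixed and stand beyond 0.7 m ahead of the robot or more than 0.58 m to its sides, up to 0.28 m high.)
Mind the look-alikes: they are no part of the job. There is more than one size of the stick; the one meant has the size given above.

How it is judged:
At the end, for the whole second after the job is handed in: Cup upright, within 15 mm of the pan's middle; strainer seated in it; tin left, bottle right, upright, 15-45 mm clear of the scale and within 15 mm of level with the pan's middle; stick flat, 15-45 mm before the front edge, centred to 15 mm, parallel to 8 deg; bystanders within 15 mm; all at rest (horizontal distance between cup and scale below 0.015 m and z of cup in the frame of scale between 0.047 and 0.058 m and angle between each of cup, strainer, tin, bottle, stick's own z axis and vertical below 0.1 rad and linear speed of each of cup, strainer, tin, bottle, stick below 0.02 m/s and horizontal distance between strainer and cup below 0.007 m and z of strainer in the frame of cup between 0.058 and 0.067 m and y of tin in the frame of scale between 0.126 and 0.156 m and x of tin in the frame of scale between -0.015 and 0.015 m and height (world z) of each of tin, bottle, stick below 0.006 m and y of bottle in the frame of scale between -0.148 and -0.118 m and x of bottle in the frame of scale between -0.015 and 0.015 m and x of stick in the frame of scale between -0.19 and -0.16 m and y of stick in the frame of scale between -0.015 and 0.015 m and angle between the x axis of stick and the y axis of scale, either way round below 0.15 rad and distance of each of tape, pot, large_tin from where it was at the start of the episode below 0.015 m); the robot touches nothing.
It fails at once if the tape, the filler pot or the large tin is shifted by more than 15 mm (distance of any of tape, pot, large_tin from where it was at the start of the episode above 0.015 m).
It fails at once if the cup, strainer, tin or bottle is tipped over (beyond about 45 degrees) (angle between any of cup, strainer, tin, bottle's own z axis and vertical above 0.8 rad).
It fails at once if the scale is pressed or struck with more than 60 N (contact force between scale and anything else above 60 N).
It also fails if it takes over 106 s, if anything falls off the work surface, if the arm or the gripper's body presses on something with over 40 N, if the wrist force passes 120 N, or if a joint passes its speed limit or range.

## Robot

A 6-joint arm with a two-finger parallel gripper is mounted at the origin on the work surface. World frame = base frame: x ahead of the robot, y to its left, z up, the work surface at z = 0. Lengths are in m, angles in rad, forces in N, time in s.
With the tool pointing down it reaches from about 0.25 to 0.725 m from the base axis. Payload 9.7 kg.
Tool frame: the origin (TCP) lies between the finger pads; the fingertips stand 19 mm ahead of it and the grasp point (between the pads) is the TCP; z points along the fingers, y is the direction in which the jaws open and shut (so a half turn about z gives the same grasp; the last joint's range is limited). The gripper opens to 85 mm and grips with 20 to 120 N. Pads are 22 mm wide; open, the fingers measure 114 mm over their backs; the gripper's body (76 mm by 85 mm) begins 54 mm behind the grasp point. The pads swing forward as they close: fully open they stand 13 mm farther back than shut.
Start: joints at [1.179, 0.087, 0.176, 1.66, 0, 1.571], TCP at [0.21, 0.508, 0.212] pointing down, gripper open.
Joint ranges: [-3.13, 3.13], [-0.85, 1.81], [-1.15, 1.24], [-2.2, 2.28], [-1.44, 1.52], [-3.14, 3.14]. Speed limits (rad/s): [2.22, 2.22, 2.57, 3.14, 3.14, 3.14].

## Interface

Orientations are given as a rotation vector (axis times angle).
In Python, from station import robot gives the robot as it stands.
- The arm moves only by the shell command python3 -m handwheel 'ROWS' [FORCE]. ROWS is JSON, a list that holds one entry, the list of rows, each a list of 5 numbers: the shift along the world's x, y, z in mm, then the turn about the world's z in rad, then the closure, from 0 (fully open) to 1 (shut). In form: [[[x, y, z, yaw, hand], ...]]. A call has 1 to 8 rows; each row is the pose to reach, as a shift and turn from the pose commanded when the call began; what a row does not reach only later rows make up. A row lasts 1/10 s, in which the tool goes at most 50 mm and 8.59 degrees, less where a joint would pass 70% of its speed; a pose out of reach is approached as far as the arm can. A call with a gripper value outside its range is refused whole. The fingers move at their own pace and stop on an object; FORCE is the grip in N (left out, the last holds). Time passes only in rows, so rows that repeat a pose let the fingers close. It gives the time, the measured TCP pose, the force and the opening at its end, in the units of the state.
- robot.state(): the state, without advancing time (a new reading comes with each control period).
- robot.capture(name): name is "side" or "top" or "wrist"; returns a dict with "image" (384x512x3 uint8, red, green, blue), "fx", "fy", "cx", "cy" (pixels), "k1" (the pictures are not rectified: a ray, as slopes to the right and down, at radius r is drawn at 1 + k1 r^2 times it, then the intrinsics apply), "R" (3x3) and "t" (3): a world point X has camera coordinates R X + t. Camera axes: x right, y down, z forward; pixel columns grow to the right and rows downward; lengths in m; the calibration is good to about 2 mm. A picture is of the moment at which its call begins. There is no depth.
- robot.finish_job(): hands the job in, once; it reports no verdict.
Trained networks look in a picture, given as the dict that the camera call returned (one of the last four; its "shot" number tells which), for a name from the list of things; names that differ only in an ending like _2 or _b are one class to them, and where a whole thing is asked for, a point or a joint stands for the part that bears it (a point fixed in the world has none). Each returns a list of dicts, best first, with "score" (0 to 1); they miss things now and then, are a little off and sometimes report something else, mostly with a low value. They report only what shows in the picture. A call takes as long as a camera call. They do not tell look-alikes from the thing itself.
- robot.silhouettes(picture, name): "mask" (384x512 bool, what is visible of it).
- robot.mark_of(picture, name): "centre" ([x, y, z] in m, in world coordinates, good to about 4 mm: a listed point, or the origin of a listed thing).
The state is a dict: "time_s": time; "joints": joint angles; "joint_velocities": joint speeds; "joint_torque": joint torques, N m; "eef_pos": TCP position; "orientation": TCP orientation; "force": force on the tool from outside, world axes, zero at the start; "ft_torque": the same for the moment, N m; "grip_width": opening from 0.0 (shut) to 1.0 (fully open).
Only numpy, scipy, OpenCV 4.12 (cv2) and the standard library are available. Lean on these libraries where they do the work, as an engineer would, in place of code of your own. Each camera call takes 0.05 s, during which the arm holds its last target.

## Working session

There is one attempt and no reset: what is moved stays moved. The work goes in short steps, Python scripts to look and compute and a shell command to move; the robot and the scene stay as the last step left them, time stands still between calls to the robot, and variables do not carry over. Pictures are saved under pics/ and viewed, and the job is handed in when it is done.

```bash
ls; mkdir -p pics; cat > h.py <<'E'
import numpy as np, cv2
from station import robot
def save(p,name): cv2.imwrite('pics/'+name,cv2.cvtColor(p['image'],cv2.COLOR_RGB2BGR))
def K(p): return np.array([[p['fx'],0,p['cx']],[0,p['fy'],p['cy']],[0,0,1.]])
def proj(p,X):
    X=np.atleast_2d(np.array(X,float)); rv,_=cv2.Rodrigues(np.array(p['R'],float))
    o,_=cv2.projectPoints(X,rv,np.array(p['t'],float),K(p),np.array([p['k1'],0,0,0,0.])); return o[:,0]
def back(p,uv,z):
    uv=np.atleast_2d(np.array(uv,float))
    n=cv2.undistortPoints(uv[:,None],K(p),np.array([p['k1'],0,0,0,0.]))[:,0]
    R=np.array(p['R']);t=np.array(p['t']);c=-R.T@t
    d=np.c_[n,np.ones(len(n))]@R
    s=(z-c[2])/d[:,2]; return c+s[:,None]*d
E
python3 - <<'E'
from h import *
np.set_printoptions(precision=4,suppress=True)
s=robot.state(); print(s)
for n in ['side','top']:
    p=robot.capture(n); save(p,n+'0.png'); print(n,p['k1'],p['fx'],-np.array(p['R']).T@np.array(p['t']))
    for o in ['scale','cup','strainer','tin','bottle','stick','tape','pot','large_tin']:
        print(o,[(np.round(d['centre'],3).tolist(),round(d['score'],2)) for d in robot.mark_of(p,o)])
E
```

```text
pics
{'time_s': 0.0, 'joints': array([ 1.179 ,  0.0874,  0.1751,  1.6598, -0.    ,  1.5708]), 'joint_velocities': array([ 0.0011,  0.0012, -0.0009,  0.0006,  0.0007, -0.0003]), 'joint_torque': array([ -0.0021, -52.0395,  46.4801,   0.0166,  -0.0003,  -0.    ]), 'eef_pos': array([0.2099, 0.5081, 0.2117]), 'orientation': array([-0.6114, -3.0813,  0.002 ]), 'force': array([-0.5037,  0.7318, -0.1614]), 'ft_torque': array([ 0.0166,  0.0133, -0.012 ]), 'grip_width': 0.9989327126811371}
side -0.12009975375153581 387.7346912453769 [ 0.0208 -0.7886  1.0448]
scale [([0.608, 0.012, -0.0], 0.68)]
cup [([0.633, -0.309, 0.001], 0.68)]
strainer [([0.487, 0.29, 0.0], 0.55)]
tin [([0.494, -0.288, 0.009], 0.77)]
bottle [([0.356, -0.297, -0.0], 0.58)]
stick [([0.237, -0.455, 0.003], 0.92), ([0.506, -0.448, 0.0], 0.83), ([0.52, 0.434, -0.001], 0.47)]
tape [([0.349, 0.287, 0.001], 0.56)]
pot [([0.631, 0.308, -0.004], 0.81)]
large_tin [([0.518, 0.437, 0.002], 0.84)]
top 0.046514910695934504 455.0562458286517 [0.3409 0.0005 1.3203]
scale [([0.611, 0.01, 0.0], 0.97), ([0.503, -0.445, -0.002], 0.26)]
cup [([0.629, -0.308, -0.002], 0.77)]
strainer [([0.484, 0.294, 0.002], 0.59)]
tin [([0.49, -0.286, -0.002], 0.62), ([0.613, 0.011, 0.003], 0.57)]
bottle [([0.353, -0.296, -0.001], 0.56), ([0.608, 0.013, 0.002], 0.36)]
stick [([0.502, -0.449, -0.003], 0.91), ([0.236, -0.454, 0.004], 0.63)]
tape [([0.35, 0.294, 0.001], 0.52), ([0.63, -0.309, -0.002], 0.3)]
pot [([0.63, 0.305, -0.002], 0.7)]
large_tin [([0.518, 0.433, -0.002], 0.97)]
```

View pics/top0.png

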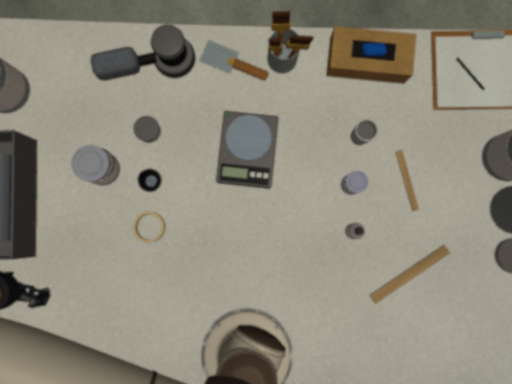

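View pics/side0.png

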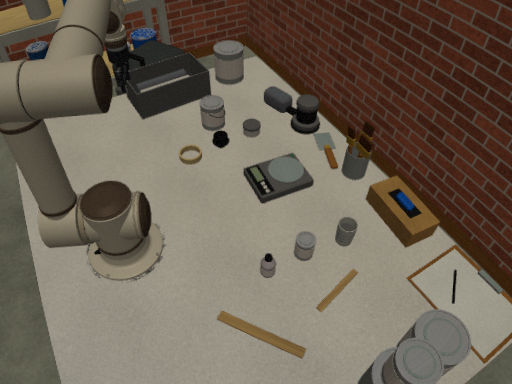

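Top view: scale at (247,148), display towards the robot. Cup (363,132), tin (355,183), bottle (355,231), strainer (149,180), tape (150,227), pot (147,128) and large tin (95,164). There are two sticks, at (407,181) and (410,274), so I'll measure both, along with the scale's pose.

```bash
python3 - <<'E'
from h import *
np.set_printoptions(precision=4,suppress=True)
p=robot.capture('top')
for d in robot.silhouettes(p,'stick')[:3]:
    m=d['mask'].astype(np.uint8); print('stick',d['score'],m.sum())
    r=cv2.minAreaRect(np.argwhere(m)[:,::-1].astype(np.float32)); b=cv2.boxPoints(r)
    w=back(p,b,0.006); e=[np.linalg.norm(w[i]-w[(i+1)%4]) for i in range(4)]
    i=int(np.argmax(e)); v=w[(i+1)%4]-w[i]; print(r[0],'len',max(e),'wid',min(e),'c',w.mean(0),'ang',np.degrees(np.arctan2(v[1],v[0])))
for d in robot.silhouettes(p,'scale')[:1]:
    m=d['mask'].astype(np.uint8)
    # housing box
    r=cv2.minAreaRect(np.argwhere(m)[:,::-1].astype(np.float32)); b=cv2.boxPoints(r)
    w=back(p,b,0.04); e=[np.linalg.norm(w[i]-w[(i+1)%4]) for i in range(4)]
    print('scale',d['score'],r,'\n',w,e)
    for i in range(2):
        v=w[i+1]-w[i]; print(np.degrees(np.arctan2(v[1],v[0])))
# pan
g=p['image']; hsv=cv2.cvtColor(g,cv2.COLOR_RGB2HSV); 
crop=cv2.resize(g[95:205,190:310],None,fx=5,fy=5,interpolation=cv2.INTER_CUBIC); cv2.imwrite('pics/scale.png',crop[:,:,::-1])
crop=cv2.resize(g[110:320,320:470],None,fx=2.8,fy=2.8,interpolation=cv2.INTER_CUBIC); cv2.imwrite('pics/sticks.png',crop[:,:,::-1])
# pan mask by brightness inside
roi=np.zeros(g.shape[:2],np.uint8); 
print(g[137,248],g[165,260],g[112,270])
E
```

```text
stick 0.82 1105
(409.581298828125, 274.1191101074219) len 0.26289099730254906 wid 0.03467015660177641 c [ 0.2385 -0.4542  0.006 ] ang -54.53026212746472
stick 0.78 499
(406.58380126953125, 179.83502197265625) len 0.18013752420901033 wid 0.02503914781690649 c [ 0.5067 -0.4472  0.006 ] ang 15.462235402308448
scale 0.7 ((247.1488037109375, 149.3946990966797), (55.942840576171875, 73.74439239501953), 5.90614128112793) 
 [[ 0.4781  0.1009  0.04  ]
 [ 0.6902  0.0861  0.04  ]
 [ 0.6775 -0.0737  0.04  ]
 [ 0.466  -0.0569  0.04  ]] [np.float64(0.21257185272656173), np.float64(0.16034669155819345), np.float64(0.2121355610391415), np.float64(0.15824472541220555)]
-3.980169883722533
-94.54934810950424
[115 125 130] [89 86 81] [165 162 146]
```

```bash
ls pics
```

```text
scale.png
side0.png
sticks.png
top0.png
```

View pics/sticks.png

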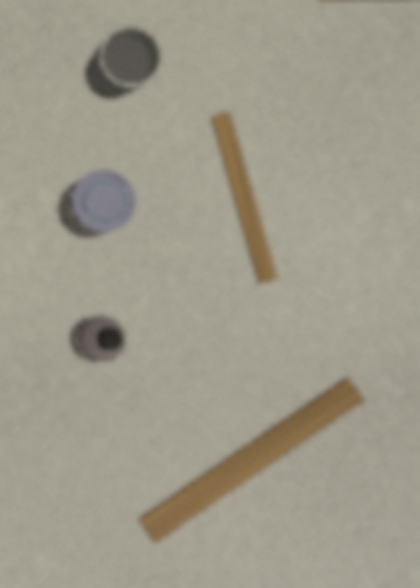

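View pics/scale.png

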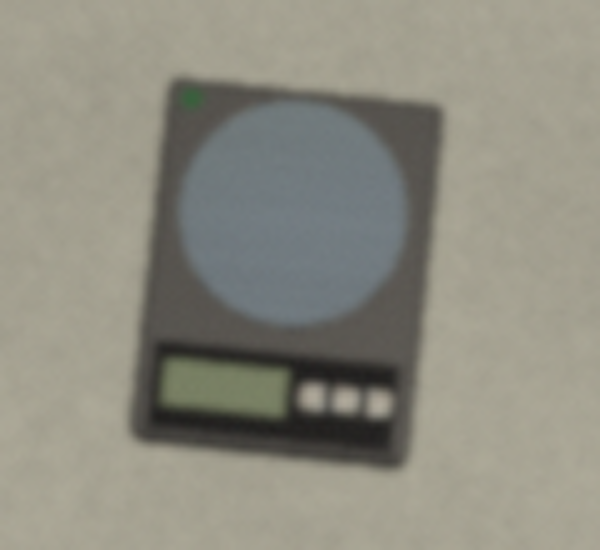

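The stick at (407,180) measures 180 × ~22 mm, so it fits. The one at (410,274) is 263 mm long and is the look-alike, and the crop agrees. Next I refine the scale pose from the pan and the housing outline.

```bash
cat > scale.py <<'E'
from h import *
from scipy.optimize import minimize
np.set_printoptions(precision=4,suppress=True)
def rend(p,x,y,a,s=4):
    R=np.array([[np.cos(a),-np.sin(a)],[np.sin(a),np.cos(a)]])
    c=np.array([[-.135,-.08],[-.135,.08],[.075,.08],[.075,-.08]])@R.T+[x,y]
    P=np.r_[np.c_[c,np.zeros(4)],np.c_[c,np.full(4,.04)]]
    h=cv2.convexHull(proj(p,P).astype(np.float32))
    im=np.zeros((384*1,512*1),np.uint8); cv2.fillConvexPoly(im,np.round(h*16).astype(np.int32),255,lineType=cv2.LINE_AA,shift=4)
    return im/255.
def fit(name):
    p=robot.capture(name); d=robot.silhouettes(p,'scale')[0]; m=d['mask'].astype(float)
    f=lambda q: np.abs(rend(p,q[0]/100,q[1]/100,q[2]/10)-m).sum()
    r=minimize(f,[61,1,-.7],method='Nelder-Mead',options=dict(initial_simplex=[[61,1,-.7],[62,1,-.7],[61,2,-.7],[61,1,-.2]]))
    print(name,r.x/[100,100,10],np.degrees(r.x[2]/10),r.fun,m.sum()); return p
for n in ['top','side']: 
    p=fit(n)
    if n=='top':
        hsv=cv2.cvtColor(p['image'],cv2.COLOR_RGB2HSV)
        m=((hsv[...,0]>90)&(hsv[...,0]<125)&(hsv[...,1]>15)).astype(np.uint8)
        roi=np.zeros_like(m); roi[108:168,215:285]=1; m*=roi
        m=cv2.morphologyEx(m,cv2.MORPH_OPEN,np.ones((3,3),np.uint8))
        k,l,st,ce=cv2.connectedComponentsWithStats(m); i=1+np.argmax(st[1:,4]); print(st[i],ce[i],back(p,ce[i],.052), 'scalepx/mm', back(p,ce[i]+[st[i][2]/2,0],.052))
E
python3 scale.py
python3 - <<'E'
from h import *
for n in ['top','side']:
    p=robot.capture(n)
    for o,R0,H in [('cup',.03,.085),('tin',.031,.075),('bottle',.023,.055),('strainer',.034,.05)]:
        ds=robot.silhouettes(p,o); d=ds[0]; ys,xs=np.nonzero(d['mask'])
        print(n,o,round(d['score'],2),(xs.mean().round(1),ys.mean().round(1)),d['mask'].sum(), [np.round(e['centre'],3).tolist() for e in robot.mark_of(p,o)[:1]])
E
```

```text
top [ 0.6105  0.0113 -0.0742] -4.251696494222734 249.34117647058824 4104.0
[ 226  116   45   44 1512] [248.3763 137.5893] [[0.6089 0.0114 0.052 ]] scalepx/mm [[ 0.6106 -0.0522  0.052 ]]
side [ 0.6125  0.0153 -0.0817] -4.682246099214328 255.2823529411765 2234.0
top cup 0.6 (np.float64(363.7), np.float64(131.7)) 475 [[0.628, -0.308, -0.001]]
top tin 0.66 (np.float64(354.0), np.float64(182.3)) 501 [[0.491, -0.283, -0.003]]
top bottle 0.71 (np.float64(354.4), np.float64(230.1)) 286 [[0.354, -0.291, 0.0]]
top strainer 0.85 (np.float64(148.9), np.float64(180.1)) 468 [[0.484, 0.293, 0.004]]
side cup 0.67 (np.float64(345.6), np.float64(230.7)) 496 [[0.634, -0.308, 0.004]]
side tin 0.58 (np.float64(304.4), np.float64(245.4)) 522 [[0.491, -0.286, 0.005]]
side bottle 0.63 (np.float64(267.8), np.float64(265.1)) 249 [[0.356, -0.3, -0.001]]
side strainer 0.72 (np.float64(220.7), np.float64(139.1)) 232 [[0.486, 0.29, 0.001]]
```

```bash
cat > to.py <<'E'
import sys
from h import *
from scipy.spatial.transform import Rotation as Ro
s=robot.state(); p=s['eef_pos']; y=Ro.from_rotvec(s['orientation']).as_matrix()[:,1]
a=np.arctan2(y[1],y[0]); f=s['force']
print('t',round(s['time_s'],2),'pos',np.round(np.array(p)*1e3,1),'jaw',round(a,3),'F',np.round(f,1),'w',round(s['grip_width'],3))
if len(sys.argv)>1:
    t=[float(v) for v in sys.argv[1:]]
    d=np.array(t[:3])-np.array(p)*1e3
    print('shift',np.round(d,1),'yaw',round(((t[3]-a+np.pi/2)%np.pi)-np.pi/2,3) if len(t)>3 else '')
E
python3 to.py 491 -286 200 -0.075
python3 -m handwheel '[[[280,-794,0,-1.253,0],[280,-794,0,-1.253,0],[280,-794,0,-1.253,0],[280,-794,0,-1.253,0],[280,-794,0,-1.253,0],[280,-794,0,-1.253,0],[280,-794,0,-1.253,0],[280,-794,0,-1.253,0]]]' 30
python3 to.py 491 -286 200 -0.075
```

```text
t 2.25 pos [210.  508.3 212.4] jaw 1.179 F [-0.5 -0.9 -0.3] w 1.001
shift [ 281.  -794.3  -12.4] yaw -1.254
time_s: 3.05
eef_pos: [0.3432, 0.1292, 0.2127]
orientation: [2.25, 2.191, 0.002]
force: [1.5, 0.2, 0.3]
grip_width: 0.998
t 3.05 pos [343.2 129.2 212.7] jaw -0.027 F [1.5 0.2 0.3] w 0.998
shift [ 147.8 -415.2  -12.7] yaw -0.048
```

```bash

python3 -m handwheel '[[[148,-415,-12,-0.05,0],[148,-415,-12,-0.05,0],[148,-415,-12,-0.05,0],[148,-415,-12,-0.05,0],[148,-415,-12,-0.05,0],[148,-415,-12,-0.05,0],[148,-415,-12,-0.05,0],[148,-415,-12,-0.05,0]]]' 
python3 to.py 491 -286 200 -0.075
```

```text
time_s: 3.85
eef_pos: [0.4776, -0.2479, 0.2015]
orientation: [2.299, 2.14, 0.0]
force: [1.2, 1.3, 0.4]
grip_width: 1.0
t 3.85 pos [ 477.6 -247.9  201.5] jaw -0.072 F [1.2 1.3 0.4] w 1.0
shift [ 13.4 -38.1  -1.5] yaw -0.003
```

```bash

python3 -m handwheel '[[[0,0,0,0,0],[0,0,0,0,0]]]' 
python3 to.py 491 -286 200 -0.075
```

```text
time_s: 4.05
eef_pos: [0.4771, -0.2464, 0.2006]
orientation: [-2.3, -2.138, 0.001]
force: [-0.3, 0.1, 1.5]
grip_width: 0.999
t 4.05 pos [ 477.1 -246.4  200.6] jaw -0.073 F [-0.3  0.1  1.5] w 0.999
shift [ 13.9 -39.6  -0.6] yaw -0.002
```

```bash

python3 -m handwheel '[[[14,-40,0,0,0],[14,-40,0,0,0],[14,-40,0,0,0]]]' >/dev/null
cat > wr.py <<'E'
import sys
from h import *
p=robot.capture('wrist'); save(p,sys.argv[1])
print('cam',np.round(-np.array(p['R']).T@np.array(p['t']),3))
for o in sys.argv[2:]:
    print(o,[(np.round(d['centre'],4).tolist(),round(d['score'],2)) for d in robot.mark_of(p,o)])
    for d in robot.silhouettes(p,o)[:1]:
        ys,xs=np.nonzero(d['mask']); print(round(d['score'],2),xs.min(),xs.max(),ys.min(),ys.max())
E
python3 wr.py w1.png tin bottle cup; python3 to.py
```

```text
cam [ 0.496 -0.217  0.363]
tin [([0.4902, -0.2874, 0.0048], 0.96)]
0.87 225 283 150 216
bottle [([0.3568, -0.2894, 0.0015], 0.62)]
0.7 106 166 169 217
cup [([0.6304, -0.3091, -0.0012], 0.65)]
0.7 349 431 164 232
t 4.7 pos [ 491.4 -284.9  202. ] jaw -0.07 F [ 0.5 -0.5 -0.3] w 1.002
```

View pics/w1.png

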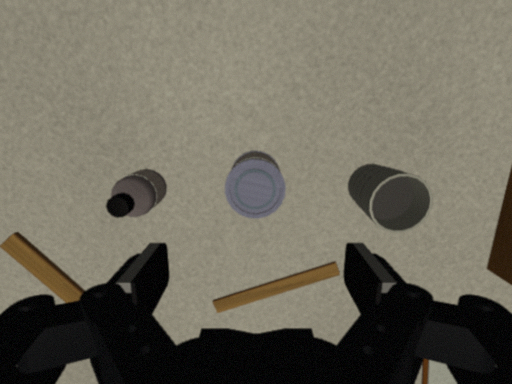

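Wrist view: the tin lid sits at (255,188) between the fingers, the cup rim at (399,201), the bottle cap at (120,205) and the 180 mm stick at (275,288). I'll back-project the tops at their known heights.

```bash
python3 - <<'E'
from h import *
np.set_printoptions(precision=4,suppress=True)
p=robot.capture('wrist'); g=p['image']
print(back(p,[255,188],.075),back(p,[399,201],.085),back(p,[120,205],.09))
E
python3 to.py 491 -287 45 -0.075
```

```text
[[ 0.49   -0.2875  0.075 ]] [[ 0.6304 -0.3082  0.085 ]] [[ 0.3586 -0.2917  0.09  ]]
t 4.75 pos [ 491.3 -285.   201.9] jaw -0.07 F [ 0.2  0.3 -0.1] w 0.999
shift [  -0.3   -2.  -156.9] yaw -0.005
```

```bash

python3 -m handwheel '[[[-1,-2,-40,0,0],[-1,-2,-85,0,0],[-1,-2,-125,0,0],[-1,-2,-150,0,0],[-1,-2,-157,0,0],[-1,-2,-157,0,0]]]' 
python3 -m handwheel '[[[0,0,0,0,1],[0,0,0,0,1],[0,0,0,0,1],[0,0,0,0,1],[0,0,0,0,1],[0,0,0,0,1],[0,0,0,0,1],[0,0,0,0,1]]]' 40
python3 to.py
```

```text
time_s: 5.35
eef_pos: [0.49, -0.2872, 0.0442]
orientation: [-2.298, -2.14, 0.001]
force: [0.8, -0.2, -0.2]
grip_width: 1.001
time_s: 6.15
eef_pos: [0.4913, -0.2882, 0.0471]
orientation: [2.297, 2.139, 0.001]
force: [-3.2, 1.3, 7.5]
grip_width: 0.662
t 6.15 pos [ 491.3 -288.2   47.1] jaw -0.071 F [-3.2  1.3  7.5] w 0.662
```

```bash

python3 -m handwheel '[[[0,0,20,0,1],[0,0,50,0,1],[0,0,85,0,1],[4,13,110,0,1],[13,43,110,0,1],[23,78,110,0,1],[33,113,110,0,1],[43,148,110,0,1]]]' 
python3 to.py 620.6 152.6 157 -0.075
```

```text
time_s: 6.95
eef_pos: [0.5338, -0.1383, 0.1555]
orientation: [2.299, 2.14, 0.001]
force: [0.2, 0.4, -2.7]
grip_width: 0.642
t 6.95 pos [ 533.8 -138.3  155.5] jaw -0.071 F [ 0.2  0.4 -2.7] w 0.642
shift [ 86.8 290.9   1.5] yaw -0.004
```

```bash

python3 -m handwheel '[[[10,35,0,0,1],[20,70,0,0,1],[31,105,0,0,1],[41,140,0,0,1],[52,175,0,0,1],[63,212,0,0,1],[74,250,0,0,1],[82,275,0,0,1]]]' 
python3 -m handwheel '[[[5,16,0,0,1],[5,16,0,0,1],[5,16,0,0,1]]]' 
python3 to.py 620.6 152.6 47 -0.075
python3 wr.py w2.png tin scale
```

```text
time_s: 7.75
eef_pos: [0.6158, 0.1381, 0.1552]
orientation: [2.297, 2.143, 0.002]
force: [0.3, -0.5, -3.5]
grip_width: 0.647
time_s: 8.05
eef_pos: [0.6203, 0.1511, 0.1546]
orientation: [2.299, 2.141, -0.001]
force: [-0.1, -0.6, -3.0]
grip_width: 0.645
t 8.05 pos [620.3 151.1 154.6] jaw -0.071 F [-0.1 -0.6 -3. ] w 0.645
shift [   0.3    1.5 -107.6] yaw -0.004
cam [0.625 0.219 0.316]
tin [([0.6168, 0.1524, 0.1094], 0.74)]
0.73 200 315 170 310
scale []
0.59 126 322 232 366
```

View pics/w2.png

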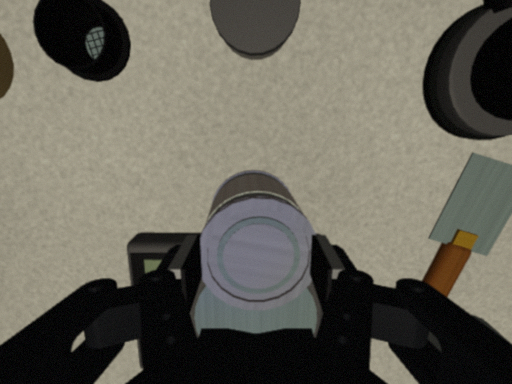

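Wrist view: the tin is held upright between the pads, lid at (257,250), left of the scale. Lowering it.

```bash

python3 -m handwheel '[[[0,1,-25,0,1],[0,1,-55,0,1],[0,1,-80,0,1],[0,1,-95,0,1],[0,1,-102,0,1],[0,1,-105,0,1],[0,1,-105,0,1],[0,1,-105,0,1]]]' 
python3 to.py
```

```text
time_s: 9.1
eef_pos: [0.621, 0.1526, 0.0508]
orientation: [2.298, 2.141, 0.003]
force: [1.2, 0.5, -2.3]
grip_width: 0.642
t 9.1 pos [621.  152.6  50.8] jaw -0.071 F [ 1.2  0.5 -2.3] w 0.642
```

```bash

python3 -m handwheel '[[[0,0,-2,0,1],[0,0,-3,0,1],[0,0,-4,0,1],[0,0,-5,0,1]]]' 
python3 to.py
```

```text
time_s: 9.5
eef_pos: [0.6213, 0.1531, 0.0486]
orientation: [2.297, 2.14, 0.007]
force: [-9.6, -0.7, 24.4]
grip_width: 0.643
t 9.5 pos [621.3 153.1  48.6] jaw -0.071 F [-9.6 -0.7 24.4] w 0.643
```

```bash

python3 -m handwheel '[[[0,0,2,0,1],[0,0,3,0,0.5],[0,0,3,0,0],[0,0,3,0,0],[0,0,3,0,0],[0,0,3,0,0]]]' 
python3 -m handwheel '[[[0,0,20,0,0],[0,0,50,0,0],[0,0,90,0,0],[0,0,130,0,0],[0,0,150,0,0],[0,0,150,0,0]]]'
python3 - <<'E'
from h import *
ex=np.array([np.cos(.075),-np.sin(.075)]);ey=np.array([np.sin(.075),np.cos(.075)])
for n in ['wrist','top','side']:
    p=robot.capture(n); save(p,n+'3.png')
    for d in robot.mark_of(p,'tin'):
        c=np.array(d['centre']); v=c[:2]-[.610,.012]; print(n,c.round(4),'scale frame',v@ex,v@ey,d['score'])
E
python3 to.py 357 -291 200 -0.075
```

```text
time_s: 10.1
eef_pos: [0.6203, 0.1525, 0.0472]
orientation: [-2.299, -2.141, 0.001]
force: [0.2, 0.5, 0.4]
grip_width: 1.002
time_s: 10.7
eef_pos: [0.6216, 0.1527, 0.2013]
orientation: [2.297, 2.139, 0.008]
force: [0.2, -0.4, 0.3]
grip_width: 1.001
wrist [0.619  0.1542 0.0015] scale frame -0.0016803050111740855 0.14247461730101058 0.77
side [0.6181 0.151  0.0046] scale frame -0.0023379998842023076 0.13921617634650604 0.56
t 11.0 pos [619.9 152.3 195.9] jaw -0.071 F [ 0.6 -0.6  0.3] w 1.0
shift [-262.9 -443.3    4.1] yaw -0.004
```

View pics/side3.png

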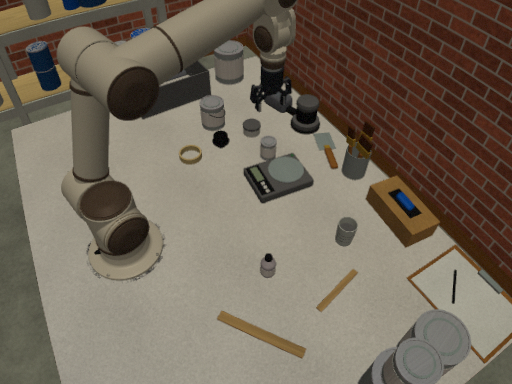

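Side view: the tin stands upright at (268,148), left of the scale, at about (-2, +141) mm in the scale frame. Next is the bottle.

```bash

python3 -m handwheel '[[[-23,-39,3,0,0],[-263,-443,3,0,0],[-263,-443,3,0,0],[-263,-443,3,0,0],[-263,-443,3,0,0],[-263,-443,3,0,0],[-263,-443,3,0,0],[-263,-443,3,0,0]]]' >/dev/null
python3 to.py 357 -291 200 -0.075
```

```text
t 11.8 pos [ 417.  -188.7  199.8] jaw -0.071 F [-0.4 -0.6  0.8] w 0.999
shift [ -60.  -102.3    0.2] yaw -0.004
```

```bash

python3 -m handwheel '[[[-60,-102,0,0,0],[-60,-102,0,0,0],[-60,-102,0,0,0],[-60,-102,0,0,0],[-60,-102,0,0,0]]]' >/dev/null
python3 to.py 357 -291 47 -0.075;python3 wr.py w4.png bottle
```

```text
t 12.3 pos [ 358.4 -289.3  199.9] jaw -0.072 F [1.4 0.7 0. ] w 0.997
shift [  -1.4   -1.7 -152.9] yaw -0.003
cam [ 0.363 -0.222  0.361]
bottle [([0.3568, -0.2899, 0.0031], 0.89)]
0.79 233 273 157 204
```

View pics/w4.png

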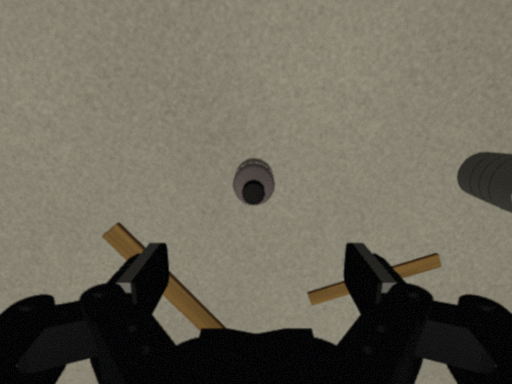

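Wrist view: bottle centred between the open fingers, cap at (254,190). Descending.

```bash

python3 -m handwheel '[[[-1,-1,-40,0,0],[-1,-1,-80,0,0],[-1,-1,-115,0,0],[-1,-1,-140,0,0],[-1,-1,-150,0,0],[-1,-1,-153,0,0],[-1,-1,-153,0,0]]]' 
python3 -m handwheel '[[[0,0,0,0,1],[0,0,0,0,1],[0,0,0,0,1],[0,0,0,0,1],[0,0,0,0,1],[0,0,0,0,1],[0,0,0,0,1],[0,0,0,0,1]]]' 40
python3 to.py 600 -120.6 150 -0.075
```

```text
time_s: 13.15
eef_pos: [0.3582, -0.2904, 0.0483]
orientation: [2.297, 2.142, 0.0]
force: [0.4, -0.0, 0.9]
grip_width: 1.003
time_s: 13.95
eef_pos: [0.3571, -0.2909, 0.0486]
orientation: [2.299, 2.14, -0.002]
force: [-5.4, -0.5, 9.7]
grip_width: 0.265
t 13.95 pos [ 357.1 -290.9   48.6] jaw -0.072 F [-5.4 -0.5  9.7] w 0.265
shift [242.9 170.3 101.4] yaw -0.003
```

```bash
python3 wr.py w5.png bottle; python3 - <<'E'
from h import *
p=robot.capture('side'); g=p['image'][210:310,210:330]; cv2.imwrite('pics/s5.png',cv2.resize(g,None,fx=5,fy=5,interpolation=cv2.INTER_CUBIC)[:,:,::-1])
E
```

```text
cam [ 0.362 -0.223  0.21 ]
bottle [([0.3589, -0.2914, -0.0032], 0.95)]
0.81 216 291 183 296
```

View pics/w5.png

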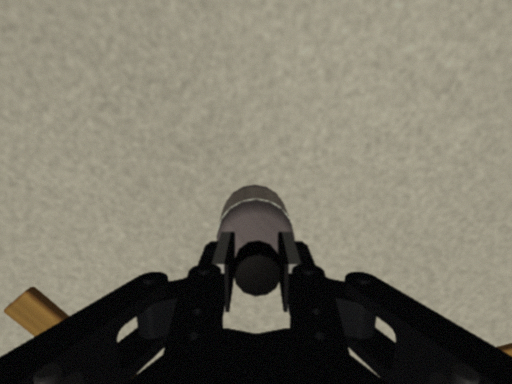

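View pics/s5.png

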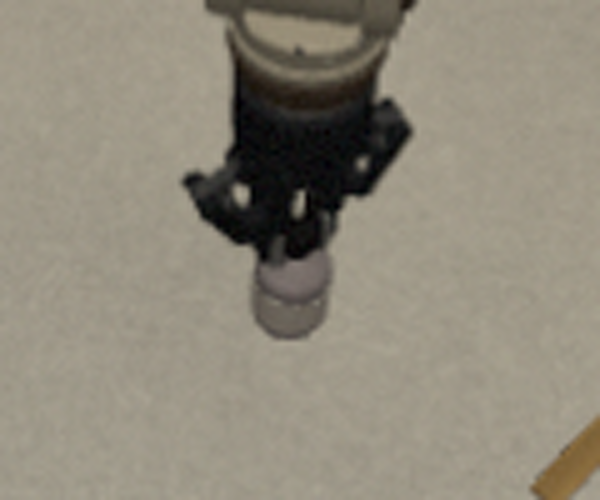

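The pads closed at the neck, above the shoulder (gap about 50 px at the cap, (257,270)). I'll reopen, go 10 mm lower and grip the body.

```bash

python3 -m handwheel '[[[0,0,0,0,0],[0,0,0,0,0],[0,0,0,0,0],[0,0,0,0,0],[0,0,-4,0,0],[0,0,-8,0,0],[0,0,-10,0,0],[0,0,-10,0,0]]]' 
python3 -m handwheel '[[[0,0,0,0,1],[0,0,0,0,1],[0,0,0,0,1],[0,0,0,0,1],[0,0,0,0,1],[0,0,0,0,1],[0,0,0,0,1],[0,0,0,0,1]]]' 40
python3 to.py 600 -120.6 150 -0.075; python3 wr.py w6.png bottle
```

```text
time_s: 14.95
eef_pos: [0.3573, -0.2902, 0.0369]
orientation: [-2.298, -2.141, 0.0]
force: [-0.2, 0.0, -0.3]
grip_width: 1.001
time_s: 15.75
eef_pos: [0.3581, -0.2914, 0.0404]
orientation: [2.297, 2.138, -0.001]
force: [-7.3, 2.3, 23.0]
grip_width: 0.39
t 15.75 pos [ 358.1 -291.4   40.4] jaw -0.071 F [-7.3  2.3 23. ] w 0.39
shift [241.9 170.8 109.6] yaw -0.004
cam [ 0.362 -0.223  0.202]
bottle [([0.3581, -0.2934, 0.0027], 0.81)]
0.91 215 292 187 308
```

View pics/w6.png

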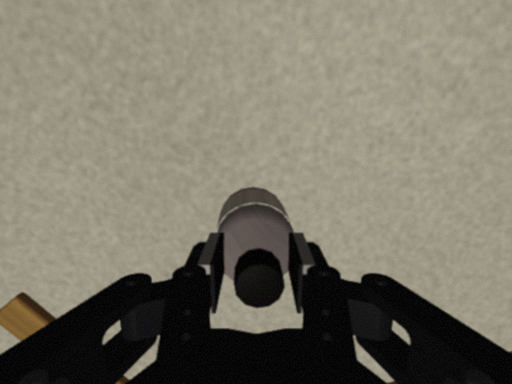

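Wrist view: the pads now hold the full body width, cap at (258,278). Lifting and carrying.

```bash

python3 -m handwheel '[[[0,0,15,0,1],[0,0,40,0,1],[0,0,70,0,1],[15,11,90,0,1],[41,29,95,0,1],[69,49,95,0,1],[97,69,95,0,1],[125,89,95,0,1]]]' 
python3 -m handwheel '[[[28,20,0,0,1],[56,40,0,0,1],[84,60,0,0,1],[105,75,0,0,1],[117,82,0,0,1],[117,82,0,0,1],[117,82,0,0,1]]]' 
python3 to.py 600 -120.6 45 -0.075; python3 wr.py w7.png bottle
```

```text
time_s: 16.7
eef_pos: [0.4836, -0.2005, 0.1325]
orientation: [2.299, 2.141, 0.0]
force: [-0.1, -0.7, -1.4]
grip_width: 0.244
time_s: 17.4
eef_pos: [0.599, -0.1199, 0.1323]
orientation: [-2.299, -2.141, 0.001]
force: [0.0, 0.1, -0.9]
grip_width: 0.243
t 17.4 pos [ 599.  -119.9  132.3] jaw -0.071 F [ 0.   0.1 -0.9] w 0.243
shift [  1.   -0.7 -87.3] yaw -0.004
cam [ 0.604 -0.052  0.294]
bottle [([0.6006, -0.1255, 0.0788], 0.8)]
0.68 217 293 184 293
```

View pics/w7.png

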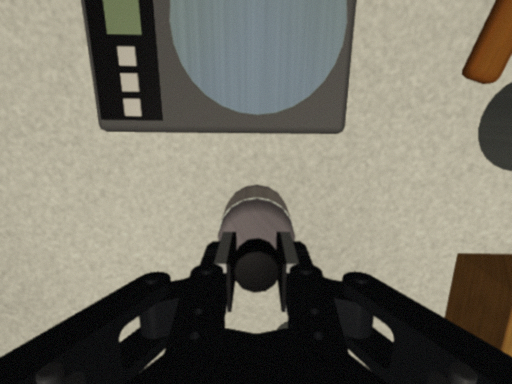

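The bottle slipped in the grip and is now held at the neck under the cap. It's upright (body (256,215), cap (257,265)) with its base at about z = 79 mm. I'll lower it slowly and watch the force.

```bash

python3 -m handwheel '[[[0,1,-20,0,1],[0,1,-40,0,1],[0,1,-55,0,1],[0,1,-65,0,1],[0,1,-70,0,1],[0,1,-72,0,1],[0,1,-74,0,1],[0,1,-74,0,1]]]' 
python3 to.py
python3 -m handwheel '[[[0,0,-1,0,1],[0,0,-2,0,1],[0,0,-2,0,1]]]' 
python3 wr.py w8.png bottle
```

```text
time_s: 18.35
eef_pos: [0.5998, -0.1185, 0.0589]
orientation: [2.299, 2.141, 0.001]
force: [-0.4, 0.1, -1.0]
grip_width: 0.243
t 18.35 pos [ 599.8 -118.5   58.9] jaw -0.071 F [-0.4  0.1 -1. ] w 0.243
time_s: 18.65
eef_pos: [0.5996, -0.1184, 0.0565]
orientation: [2.299, 2.141, 0.0]
force: [0.2, -0.9, -0.9]
grip_width: 0.243
cam [ 0.604 -0.051  0.218]
bottle [([0.6001, -0.1193, 0.0074], 0.65)]
0.75 217 293 184 292
```

```bash

python3 -m handwheel '[[[0,0,-2,0,1],[0,0,-3,0,1],[0,0,-3,0,1]]]'
python3 -m handwheel '[[[0,0,-1,0,1],[0,0,-2,0,1],[0,0,-2,0,1]]]'
```

```text
time_s: 19.1
eef_pos: [0.5994, -0.1184, 0.0532]
orientation: [-2.299, -2.141, 0.0]
force: [-0.5, 0.1, -0.9]
grip_width: 0.241
time_s: 19.4
eef_pos: [0.5995, -0.1184, 0.0513]
orientation: [-2.299, -2.141, 0.0]
force: [-0.1, 0.3, -1.3]
grip_width: 0.241
```

```bash

python3 -m handwheel '[[[0,0,-1,0,1],[0,0,-2,0,1],[0,0,-2,0,1]]]'
python3 wr.py w9.png bottle
```

```text
time_s: 19.7
eef_pos: [0.5999, -0.1187, 0.0507]
orientation: [2.298, 2.14, 0.001]
force: [-2.4, -0.3, 6.0]
grip_width: 0.243
cam [ 0.604 -0.051  0.212]
bottle [([0.5993, -0.1193, 0.0006], 0.72)]
0.95 217 293 185 292
```

```bash

python3 -m handwheel '[[[0,0,-1,0,1],[0,0,-2,0,1],[0,0,-2,0,1]]]'
python3 to.py
```

```text
time_s: 20.15
eef_pos: [0.6003, -0.1188, 0.0507]
orientation: [2.297, 2.139, 0.002]
force: [-6.8, 0.5, 18.3]
grip_width: 0.246
t 20.15 pos [ 600.3 -118.8   50.7] jaw -0.071 F [-6.8  0.5 18.3] w 0.246
```

On the counter now (force reversed). Relieve it, release and rise.

```bash

python3 -m handwheel '[[[0,0,3,0,1],[0,0,3,0,0.6],[0,0,3,0,0],[0,0,3,0,0],[0,0,3,0,0],[0,0,3,0,0]]]'
python3 -m handwheel '[[[0,0,10,0,0],[0,0,35,0,0],[0,0,80,0,0],[0,0,125,0,0],[0,0,150,0,0],[0,0,150,0,0]]]'
python3 wr.py w10.png bottle; python3 to.py 630 -309 200 -.075
```

```text
time_s: 20.75
eef_pos: [0.5995, -0.1184, 0.0503]
orientation: [-2.299, -2.141, 0.0]
force: [-0.1, -0.8, -0.1]
grip_width: 0.997
time_s: 21.35
eef_pos: [0.601, -0.1187, 0.206]
orientation: [2.294, 2.137, 0.007]
force: [-0.2, -0.2, -0.2]
grip_width: 0.998
cam [ 0.605 -0.051  0.367]
bottle [([0.6008, -0.1194, 0.0], 0.61)]
0.63 233 274 156 201
t 21.5 pos [ 599.5 -118.4  200. ] jaw -0.071 F [ 0.1  0.2 -0.4] w 1.001
shift [  30.5 -190.6   -0. ] yaw -0.004
```

View pics/w10.png

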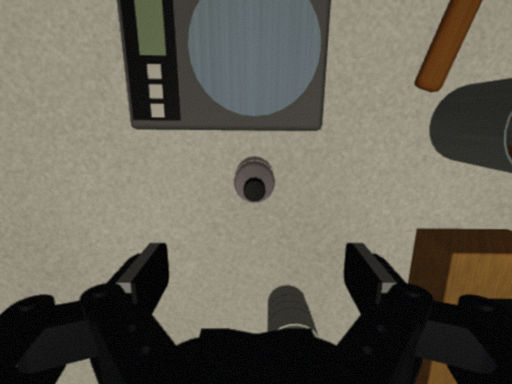

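Bottle stands upright at (255,182), right of the scale. Pan edge and pan look as expected. Now the cup.

```bash

python3 - <<'E'
from h import *
p=robot.capture('wrist'); print(back(p,[255,47],.052))
E
python3 -m handwheel '[[[31,-190,0,0,0],[31,-190,0,0,0],[31,-190,0,0,0],[31,-190,0,0,0],[31,-190,0,0,0],[31,-190,0,0,0],[31,-190,0,0,0]]]'
python3 wr.py w11.png cup; python3 to.py 630 -309 45 -.075
```

```text
[[0.60737988 0.0117596  0.052     ]]
time_s: 22.25
eef_pos: [0.6304, -0.3075, 0.1999]
orientation: [-2.297, -2.141, 0.0]
force: [0.1, 0.6, 0.6]
grip_width: 0.996
cam [ 0.635 -0.24   0.361]
cup [([0.6304, -0.3092, 0.0005], 0.73)]
0.98 227 288 154 220
t 22.4 pos [ 630.7 -307.1  201. ] jaw -0.069 F [ 0.3 -0.4  0.8] w 1.0
shift [  -0.7   -1.9 -156. ] yaw -0.006
```

View pics/w11.png

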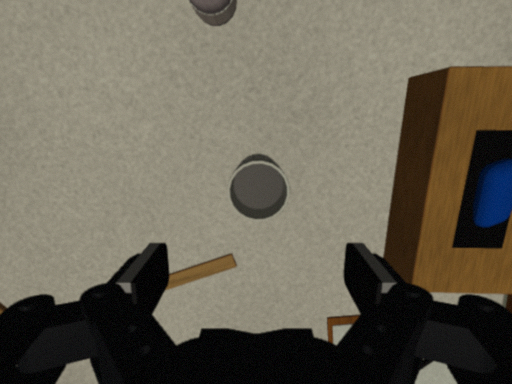

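Cup mouth at (258,188), centred between the fingers; the wooden box's edge at x≈405 px is clear of them. Descending and gripping at low force.

```bash

python3 -m handwheel '[[[-1,-2,-40,0,0],[-1,-2,-80,0,0],[-1,-2,-115,0,0],[-1,-2,-140,0,0],[-1,-2,-152,0,0],[-1,-2,-155,0,0],[-1,-2,-155,0,0]]]'
python3 -m handwheel '[[[0,0,0,0,1],[0,0,0,0,1],[0,0,0,0,1],[0,0,0,0,1],[0,0,0,0,1],[0,0,0,0,1],[0,0,0,0,1],[0,0,0,0,1]]]' 25
python3 to.py 610 12 170 -.075
```

```text
time_s: 23.1
eef_pos: [0.63, -0.3102, 0.0467]
orientation: [2.298, 2.141, 0.001]
force: [0.1, -0.2, 0.2]
grip_width: 1.0
time_s: 23.9
eef_pos: [0.6305, -0.311, 0.0477]
orientation: [2.297, 2.139, 0.002]
force: [1.1, -0.2, 5.9]
grip_width: 0.705
t 23.9 pos [ 630.5 -311.    47.7] jaw -0.071 F [ 1.1 -0.2  5.9] w 0.705
shift [-20.5 323.  122.3] yaw -0.004
```

```bash

python3 -m handwheel '[[[0,0,10,0,1],[0,0,35,0,1],[0,0,70,0,1],[0,0,105,0,1],[0,0,122,0,1],[0,0,122,0,1],[-1,20,122,0,1],[-2,45,122,0,1]]]'
python3 -m handwheel '[[[-3,35,0,0,1],[-5,70,0,0,1],[-7,105,0,0,1],[-10,140,0,0,1],[-13,175,0,0,1],[-15,210,0,0,1],[-17,245,0,0,1],[-19,270,0,0,1]]]'
python3 -m handwheel '[[[0,5,0,0,1],[0,8,0,0,1],[0,8,0,0,1]]]'
python3 to.py 610 12 100 -.075;python3 wr.py w12.png cup
```

```text
time_s: 24.7
eef_pos: [0.6271, -0.2657, 0.166]
orientation: [-2.3, -2.138, 0.001]
force: [0.1, 0.2, -0.6]
grip_width: 0.707
time_s: 25.5
eef_pos: [0.6078, 0.0066, 0.1664]
orientation: [-2.297, -2.142, 0.001]
force: [0.4, 0.2, -0.8]
grip_width: 0.705
time_s: 25.8
eef_pos: [0.6085, 0.0121, 0.167]
orientation: [-2.299, -2.141, 0.001]
force: [0.2, -0.3, 0.2]
grip_width: 0.709
t 25.8 pos [608.5  12.1 167. ] jaw -0.071 F [ 0.2 -0.3  0.2] w 0.709
shift [  1.5  -0.1 -67. ] yaw -0.004
cam [0.613 0.08  0.328]
cup [([0.6072, 0.0147, 0.119], 0.7)]
0.78 192 322 174 321
```

View pics/w12.png

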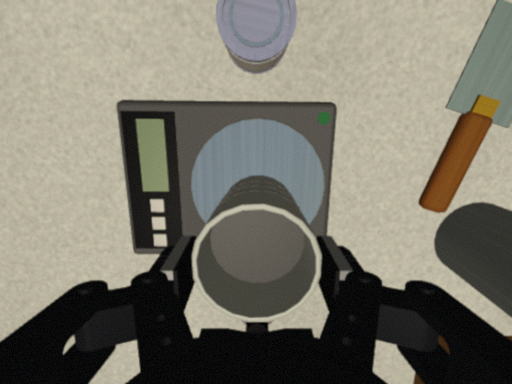

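Cup is held upright over the pan (mouth (257,262)). Lowering to just above it, then in small steps.

```bash

python3 -m handwheel '[[[1,0,-20,0,1],[1,0,-40,0,1],[1,0,-53,0,1],[1,0,-60,0,1],[1,0,-63,0,1],[1,0,-63,0,1],[1,0,-63,0,1]]]'
python3 -m handwheel '[[[0,0,-1,0,1],[0,0,-2,0,1],[0,0,-2,0,1]]]'
```

```text
time_s: 26.65
eef_pos: [0.61, 0.0125, 0.1054]
orientation: [2.298, 2.141, 0.001]
force: [-0.0, 0.1, -0.2]
grip_width: 0.702
time_s: 26.95
eef_pos: [0.6096, 0.0126, 0.1026]
orientation: [2.299, 2.141, 0.0]
force: [-0.2, -0.4, -0.8]
grip_width: 0.708
```

```bash

python3 -m handwheel '[[[0,0,-1,0,1],[0,0,-1,0,1],[0,0,-1,0,1]]]'
python3 -m handwheel '[[[0,0,-1,0,1],[0,0,-1,0,1],[0,0,-1,0,1]]]'; python3 wr.py w13.png cup
```

```text
time_s: 27.25
eef_pos: [0.6096, 0.0126, 0.1015]
orientation: [-2.299, -2.141, 0.0]
force: [-0.0, 0.2, -0.8]
grip_width: 0.704
time_s: 27.55
eef_pos: [0.6096, 0.0125, 0.1005]
orientation: [-2.299, -2.141, 0.0]
force: [0.1, 0.3, -0.1]
grip_width: 0.704
cam [0.614 0.08  0.262]
cup [([0.6074, 0.0143, 0.0524], 0.86)]
0.78 191 321 175 321
```

```bash

python3 -m handwheel '[[[0,0,-1,0,1],[0,0,-1,0,1],[0,0,-1,0,1]]]'
```

```text
time_s: 28.0
eef_pos: [0.6097, 0.0126, 0.0997]
orientation: [2.299, 2.141, 0.0]
force: [-0.0, -0.2, 2.8]
grip_width: 0.702
```

```bash

python3 -m handwheel '[[[0,0,-1,0,1],[0,0,-1,0,1],[0,0,-1,0,1]]]'
```

```text
time_s: 28.3
eef_pos: [0.6099, 0.0125, 0.0996]
orientation: [2.298, 2.14, 0.002]
force: [-1.6, -0.8, 7.5]
grip_width: 0.709
```

Contact with about 7 N. Relieve it, then release.

```bash

python3 -m handwheel '[[[0,0,1,0,1],[0,0,1,0,0.5],[0,0,1,0,0],[0,0,1,0,0],[0,0,1,0,0],[0,0,1,0,0]]]'
python3 -m handwheel '[[[0,0,10,0,0],[0,0,35,0,0],[0,0,80,0,0],[0,0,120,0,0],[0,0,120,0,0]]]'
python3 - <<'E'
from h import *
for n in ['wrist','side']:
    p=robot.capture(n); save(p,n+'14.png')
    for o in ['cup','scale','strainer']: print(n,o,[(np.round(d['centre'],4).tolist(),round(d['score'],2)) for d in robot.mark_of(p,o)])
E
python3 to.py 485 292 220 -.075
```

```text
time_s: 28.9
eef_pos: [0.6095, 0.0125, 0.0993]
orientation: [-2.299, -2.141, 0.0]
force: [-0.4, 0.4, -0.4]
grip_width: 0.998
time_s: 29.4
eef_pos: [0.6112, 0.0126, 0.2267]
orientation: [2.294, 2.137, 0.011]
force: [1.1, 0.4, 0.4]
grip_width: 0.999
wrist cup [([0.6097, 0.0155, 0.0538], 0.91)]
wrist scale [([0.6098, 0.0117, -0.0004], 0.62)]
wrist strainer []
side cup [([0.6093, 0.0154, 0.0517], 0.83)]
side scale [([0.6065, 0.0118, 0.0006], 0.7), ([0.5048, -0.4477, -0.0003], 0.35)]
side strainer [([0.4861, 0.288, -0.0013], 0.58)]
t 29.8 pos [609.2  12.5 218.5] jaw -0.071 F [ 0.3 -0.2 -1. ] w 1.001
shift [-124.2  279.5    1.5] yaw -0.004
```

View pics/wrist14.png

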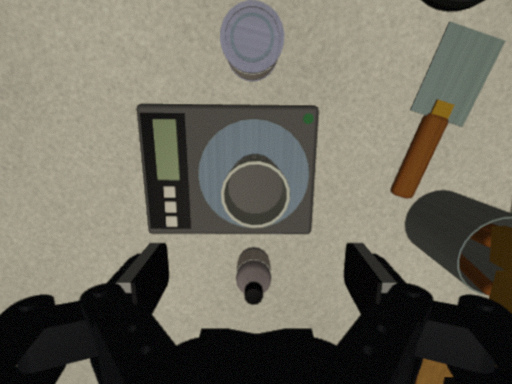

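Cup stands on the pan, rim at (255,194), bottle and tin undisturbed. I'll measure the rim precisely for the strainer fit, then go to the strainer.

```bash
cat > rim.py <<'E'
from h import *
def rim(p,name,z,top=True):
    m=robot.silhouettes(p,name)[0]['mask'].astype(np.uint8)
    return m
E
python3 - <<'E'
from h import *
p=robot.capture('wrist'); g=p['image'][140:240,205:305]
c=cv2.resize(g,None,fx=6,fy=6,interpolation=cv2.INTER_CUBIC); cv2.imwrite('pics/cuprim.png',c[:,:,::-1])
gr=cv2.GaussianBlur(cv2.cvtColor(c,cv2.COLOR_RGB2GRAY),(5,5),0)
print(p['shot'])
h=cv2.HoughCircles(gr,cv2.HOUGH_GRADIENT,1,100,param1=60,param2=20,minRadius=170,maxRadius=240); print(h)
if h is not None:
    for q in h[0][:3]:
        uv=[205+(q[0]+.5)/6-.5,140+(q[1]+.5)/6-.5]; print(uv,q[2]/6,back(p,uv,.137),back(p,[uv[0]+q[2]/6,uv[1]],.137))
E
python3 -m handwheel '[[[-124,280,0,0,0],[-124,280,0,0,0],[-124,280,0,0,0],[-124,280,0,0,0],[-124,280,0,0,0],[-124,280,0,0,0],[-124,280,0,0,0],[-124,280,0,0,0]]]' >/dev/null
python3 -m handwheel '[[[0,0,0,0,0],[0,0,0,0,0]]]' >/dev/null
python3 wr.py w15.png strainer; python3 to.py 485 291 45 -.075
```

```text
28
[[[325.5 329.5 197.5]]]
[np.float32(258.83334), np.float32(194.5)] 32.916668 [[0.61144766 0.01508356 0.137     ]] [[0.63956932 0.01310892 0.137     ]]
cam [0.491 0.359 0.381]
strainer [([0.482, 0.2946, -0.0018], 0.97)]
0.97 226 280 144 199
t 31.0 pos [486.2 291.5 219.5] jaw -0.073 F [ 0.2  0.5 -0.4] w 1.0
shift [  -1.2   -0.5 -174.5] yaw -0.002
```

View pics/w15.png

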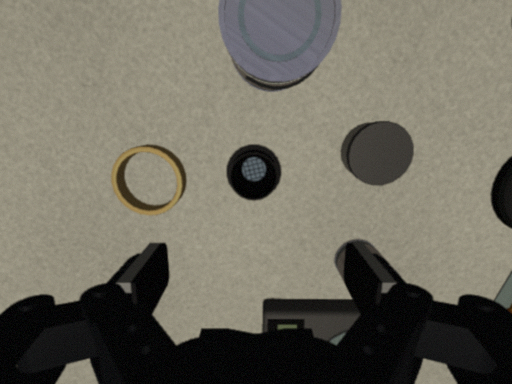

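View pics/cuprim.png

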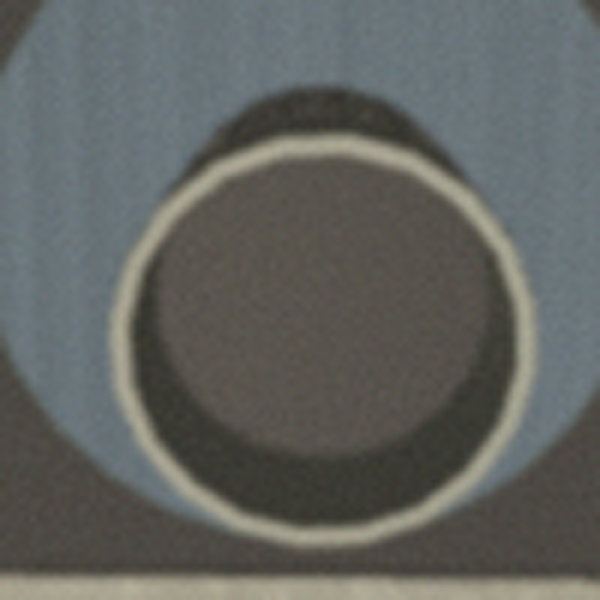

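Wrist view: strainer at (253,171), tape (148,181), pot (380,153) and large tin (280,30), with clear finger room in x on both sides. Cup rim is at about (0.610, 0.015). Descending on the strainer collar.

```bash

python3 - <<'E'
from h import *
p=robot.capture('wrist'); g=p['image'][125:225,200:310]
c=cv2.resize(g,None,fx=6,fy=6,interpolation=cv2.INTER_CUBIC); cv2.imwrite('pics/str.png',np.clip(c[:,:,::-1].astype(float)*2.5,0,255))
print(back(p,[254,169],.03), back(p,[253,173],.054), back(p,[253,172],.024))
E
python3 -m handwheel '[[[-2,1,-40,0,0],[-2,1,-80,0,0],[-2,1,-115,0,0],[-2,1,-145,0,0],[-2,1,-165,0,0],[-2,1,-173,0,0],[-2,1,-176,0,0],[-2,1,-176,0,0]]]'
python3 to.py
```

```text
[[0.48391138 0.29735209 0.03      ]] [[0.48292636 0.29709957 0.054     ]] [[0.48228352 0.29265764 0.024     ]]
time_s: 31.85
eef_pos: [0.484, 0.2936, 0.0442]
orientation: [2.299, 2.141, 0.001]
force: [0.2, -0.3, -0.2]
grip_width: 1.0
t 31.85 pos [484.  293.6  44.2] jaw -0.071 F [ 0.2 -0.3 -0.2] w 1.0[ WARN:0@1.001] global loadsave.cpp:1063 imwrite_ Unsupported depth image for selected encoder is fallbacked to CV_8U.
```

View pics/str.png

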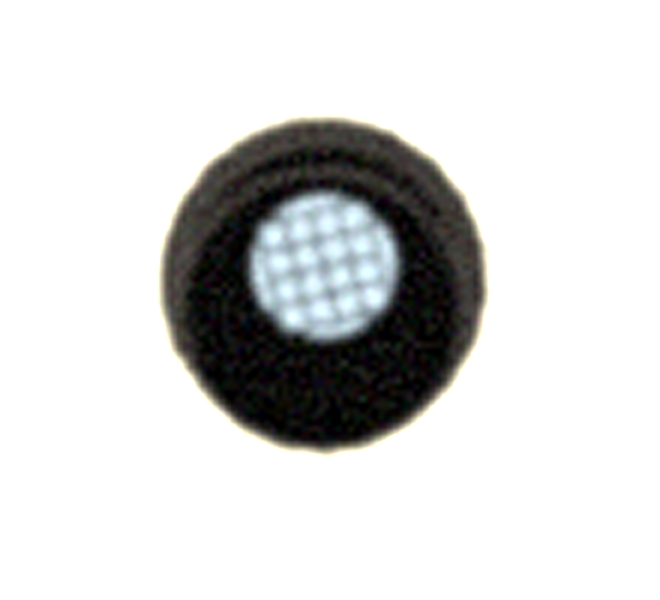

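```bash

python3 -m handwheel '[[[0,0,0,0,1],[0,0,0,0,1],[0,0,0,0,1],[0,0,0,0,1],[0,0,0,0,1],[0,0,0,0,1],[0,0,0,0,1],[0,0,0,0,1]]]' 25
python3 to.py
python3 -m handwheel '[[[0,0,5,0,1],[0,0,20,0,1],[0,0,50,0,1],[0,0,85,0,1],[0,0,120,0,1],[0,0,150,0,1],[0,0,170,0,1],[0,0,170,0,1]]]'
python3 to.py; python3 wr.py w16.png strainer
```

```text
time_s: 32.65
eef_pos: [0.4836, 0.2936, 0.0435]
orientation: [2.299, 2.141, -0.0]
force: [-0.1, -0.3, -0.2]
grip_width: 0.001
t 32.65 pos [483.6 293.6  43.5] jaw -0.071 F [-0.1 -0.3 -0.2] w 0.001
time_s: 33.45
eef_pos: [0.4845, 0.2941, 0.2182]
orientation: [2.298, 2.14, 0.009]
force: [-0.2, 0.4, 0.1]
grip_width: -0.004
t 33.45 pos [484.5 294.1 218.2] jaw -0.071 F [-0.2  0.4  0.1] w -0.004
cam [0.488 0.361 0.38 ]
strainer [([0.4812, 0.2947, -0.001], 0.56)]
0.78 227 280 147 202
```

View pics/w16.png

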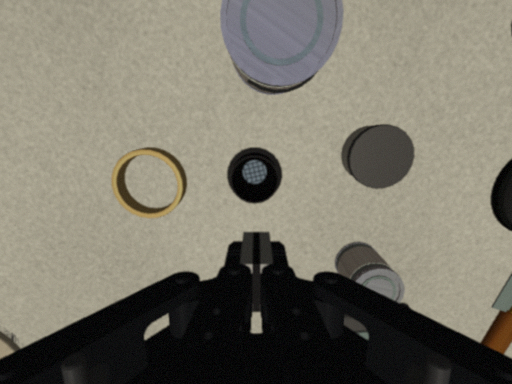

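The grip missed: the fingers shut fully above the collar with no contact, so the strainer is untouched at (254,173). That also explains the high grips before, so the fingertips seem to stand higher than assumed. I'll measure the real fingertip height with the side camera.

```bash

python3 - <<'E'
from h import *
p=robot.capture('side'); x,y=.4845,.294
for z in [.18,.2,.218,.24,.26]: print(z,proj(p,[x,y,z]))
u,v=proj(p,[x,y,.2])[0].astype(int)
print(u,v)
x0,y0=u-50,v-60
g=p['image'][y0:y0+110,x0:x0+110].copy()
c=cv2.resize(g,None,fx=5,fy=5,interpolation=cv2.INTER_CUBIC)
for z in [.18,.2,.218,.24,.26]:
    q=(proj(p,[x,y,z])[0]-[x0,y0]+.5)*5; cv2.circle(c,tuple(int(k) for k in q),3,(255,0,0),-1)
cv2.imwrite('pics/tip.png',c[:,:,::-1])
E
```

```text
0.18 [[218.43615081 108.24088454]]
0.2 [[218.13137811 103.79480233]]
0.218 [[217.85292925  99.71951593]]
0.24 [[217.50718556  94.64142417]]
0.26 [[217.18763451  89.93005356]]
218 103
```

View pics/tip.png

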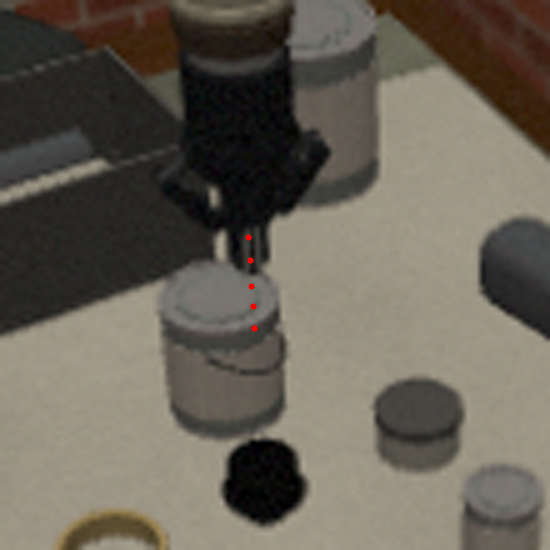

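The shut fingertips stand at z≈0.232 while the reported TCP is 0.218: they are 14 mm above it, not 19 mm below. So real grasp heights are about 33 mm higher than reported, and I'll correct for that. For the collar I'll go to a reported z≈15 mm.

```bash

python3 -m handwheel '[[[0,0,-20,0,0],[0,0,-55,0,0],[0,0,-90,0,0],[0,0,-125,0,0],[0,0,-155,0,0],[0,0,-175,0,0],[0,0,-175,0,0],[0,0,-175,0,0]]]'
python3 to.py 483.5 293.5 15 -.075
```

```text
time_s: 34.45
eef_pos: [0.4832, 0.2933, 0.0384]
orientation: [-2.299, -2.141, 0.002]
force: [0.1, -0.5, 1.2]
grip_width: 1.005
t 34.45 pos [483.2 293.3  38.4] jaw -0.071 F [ 0.1 -0.5  1.2] w 1.005
shift [  0.3   0.2 -23.4] yaw -0.004
```

```bash

python3 -m handwheel '[[[0,0,-6,0,0],[0,0,-12,0,0],[0,0,-18,0,0],[0,0,-22,0,0],[0,0,-22,0,0]]]'
python3 -m handwheel '[[[0,0,0,0,1],[0,0,0,0,1],[0,0,0,0,1],[0,0,0,0,1],[0,0,0,0,1],[0,0,0,0,1]]]' 25
python3 to.py; python3 wr.py w17.png strainer
```

```text
time_s: 34.95
eef_pos: [0.4833, 0.2934, 0.0158]
orientation: [-2.299, -2.141, 0.002]
force: [-0.3, 0.5, -0.3]
grip_width: 1.001
time_s: 35.55
eef_pos: [0.4839, 0.2937, 0.017]
orientation: [2.299, 2.141, 0.001]
force: [-1.8, -0.2, 4.9]
grip_width: 0.642
t 35.55 pos [483.9 293.7  17. ] jaw -0.071 F [-1.8 -0.2  4.9] w 0.642
cam [0.488 0.361 0.178]
strainer [([0.483, 0.297, 0.0003], 0.75), ([0.6345, 0.3078, -0.0003], 0.3)]
0.64 196 315 182 318
```

View pics/w17.png

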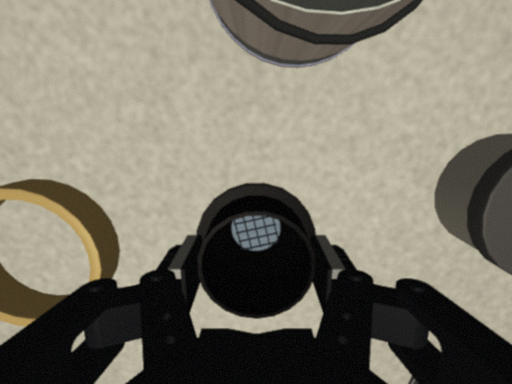

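Width 0.642 ≈ 55 mm: the collar is gripped. Its top circle is centred at about (257,261), the same place in hand as the cup's rim was (257,262). So the target TCP is where the cup was released, (609.7, 12.5), and seating should come at reported z≈132. Lifting to travel.

```bash

python3 -m handwheel '[[[0,0,8,0,1],[0,0,30,0,1],[0,0,65,0,1],[0,0,105,0,1],[0,0,145,0,1],[0,0,170,0,1],[0,0,178,0,1],[4,-9,178,0,1]]]'
python3 to.py 609.7 12.5 195 -.075
```

```text
time_s: 36.5
eef_pos: [0.4878, 0.2851, 0.195]
orientation: [2.298, 2.142, 0.002]
force: [0.7, -0.2, -1.1]
grip_width: 0.645
t 36.5 pos [487.8 285.1 195. ] jaw -0.07 F [ 0.7 -0.2 -1.1] w 0.645
shift [ 121.9 -272.6    0. ] yaw -0.005
```

```bash

python3 -m handwheel '[[[14,-32,0,0,1],[29,-64,0,0,1],[44,-98,0,0,1],[59,-132,0,0,1],[74,-166,0,0,1],[89,-200,0,0,1],[103,-231,0,0,1],[114,-254,0,0,1]]]'
python3 -m handwheel '[[[5,-12,0,0,1],[8,-18,0,0,1],[8,-18,0,0,1],[8,-18,0,0,1],[8,-18,0,0,1]]]'
python3 to.py 609.7 12.5 150 -.075;python3 wr.py w18.png strainer cup
```

```text
time_s: 37.3
eef_pos: [0.6014, 0.0278, 0.1918]
orientation: [-2.299, -2.138, 0.005]
force: [-0.0, 0.3, 0.1]
grip_width: 0.645
time_s: 37.8
eef_pos: [0.6093, 0.0136, 0.1946]
orientation: [-2.297, -2.143, -0.0]
force: [-0.4, 1.5, 0.2]
grip_width: 0.642
t 37.8 pos [609.3  13.6 194.6] jaw -0.07 F [-0.4  1.5  0.2] w 0.642
shift [  0.4  -1.1 -44.6] yaw -0.005
cam [0.614 0.081 0.356]
strainer [([0.6074, 0.0155, 0.1779], 0.93)]
0.96 197 316 182 318
cup [([0.609, 0.0158, 0.0512], 0.8)]
0.69 225 294 157 193
```

View pics/w18.png

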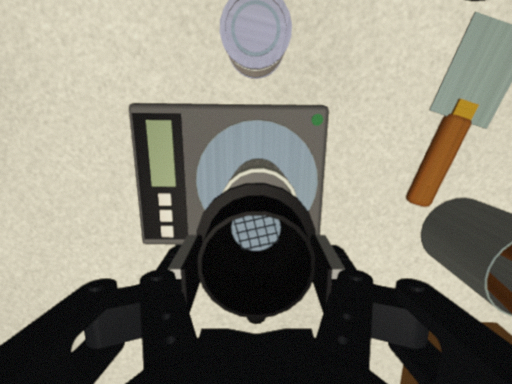

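```bash

python3 - <<'E'
from h import *
p=robot.capture('wrist')
print(back(p,[256.5,261.5],.2316), proj(p,[.6097,.0145,.137]),proj(p,[.6114,.0151,.137]))
th=np.linspace(0,2*np.pi,73)
im=p['image'].copy(); c=cv2.resize(im,None,fx=3,fy=3,interpolation=cv2.INTER_CUBIC)
for cx,cy,col in [(.6097,.0125,(255,0,0)),(.6114,.0151,(0,255,0))]:
    q=proj(p,np.c_[cx+.031*np.cos(th),cy+.031*np.sin(th),np.full(73,.137)])
    cv2.polylines(c,[np.round((q+.5)*3).astype(np.int32)],True,col,1)
q=proj(p,np.c_[.6097+.034*np.cos(th),.0145+.034*np.sin(th),np.full(73,.1776+.026)])
cv2.polylines(c,[np.round((q+.5)*3).astype(np.int32)],True,(255,255,0),1)
c=c[400:970,530:1020]; c=np.clip(c.astype(float)*1.6,0,255).astype(np.uint8); cv2.imwrite('pics/fit.png',c[:,:,::-1])
E
```

```text
[[0.60970887 0.01497321 0.2316    ]] [[256.35275012 203.91098333]] [[258.47567312 203.02953925]]
```

View pics/fit.png

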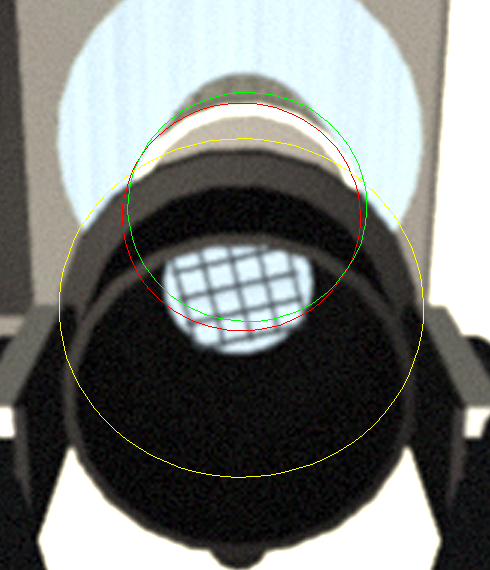

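The cup's rim matches the projected circle at (609.7, 12.5), and the strainer flange fits about the same centre. Lowering into the mouth.

```bash

python3 -m handwheel '[[[0,-1,-12,0,1],[0,-1,-25,0,1],[0,-1,-35,0,1],[0,-1,-42,0,1],[0,-1,-46,0,1],[0,-1,-49,0,1],[0,-1,-49,0,1]]]'
python3 to.py
python3 -m handwheel '[[[0,0,-2,0,1],[0,0,-4,0,1],[0,0,-6,0,1],[0,0,-6,0,1]]]'
python3 to.py
```

```text
time_s: 38.8
eef_pos: [0.6096, 0.0115, 0.1453]
orientation: [-2.299, -2.141, 0.0]
force: [0.1, 1.1, -0.5]
grip_width: 0.642
t 38.8 pos [609.6  11.5 145.3] jaw -0.071 F [ 0.1  1.1 -0.5] w 0.642
time_s: 39.2
eef_pos: [0.6095, 0.0116, 0.1392]
orientation: [-2.299, -2.141, 0.0]
force: [-0.7, -0.6, -0.6]
grip_width: 0.645
t 39.2 pos [609.5  11.6 139.2] jaw -0.071 F [-0.7 -0.6 -0.6] w 0.645
```

```bash

python3 -m handwheel '[[[0,1,-1,0,1],[0,1,-2,0,1],[0,1,-3,0,1],[0,1,-3,0,1]]]'
python3 -m handwheel '[[[0,0,-1,0,1],[0,0,-2,0,1],[0,0,-2,0,1]]]'
```

```text
time_s: 39.6
eef_pos: [0.6095, 0.0126, 0.1363]
orientation: [-2.299, -2.141, 0.0]
force: [0.0, -0.1, -0.1]
grip_width: 0.645
time_s: 39.9
eef_pos: [0.6095, 0.0125, 0.1343]
orientation: [-2.299, -2.141, 0.0]
force: [0.1, -0.2, -0.2]
grip_width: 0.64
```

```bash

python3 -m handwheel '[[[0,0,-1,0,1],[0,0,-1,0,1],[0,0,-1,0,1]]]'
python3 -m handwheel '[[[0,0,-1,0,1],[0,0,-1,0,1],[0,0,-1,0,1]]]'
```

```text
time_s: 40.2
eef_pos: [0.6096, 0.0125, 0.1335]
orientation: [2.299, 2.141, -0.0]
force: [-0.8, 0.4, 0.3]
grip_width: 0.644
time_s: 40.5
eef_pos: [0.6096, 0.0126, 0.1325]
orientation: [-2.299, -2.141, 0.0]
force: [-0.2, -0.1, -1.0]
grip_width: 0.64
```

```bash

python3 -m handwheel '[[[0,0,-1,0,1],[0,0,-1,0,1],[0,0,-1,0,1]]]'
```

```text
time_s: 40.8
eef_pos: [0.6099, 0.0125, 0.1321]
orientation: [2.298, 2.141, 0.001]
force: [0.1, 0.3, 4.9]
grip_width: 0.646
```

```bash

python3 -m handwheel '[[[0,0,-1,0,1],[0,0,-1,0,1],[0,0,-1,0,1]]]'; python3 wr.py w19.png strainer cup
```

```text
time_s: 41.1
eef_pos: [0.61, 0.0126, 0.1321]
orientation: [2.298, 2.14, 0.002]
force: [-0.9, -0.6, 10.5]
grip_width: 0.644
cam [0.614 0.08  0.293]
strainer [([0.6093, 0.0142, 0.1137], 0.87)]
0.77 196 316 183 318
cup []
0.81 226 292 167 193
```

Seated: contact came at reported z = 132, as predicted, and the strainer base is at z≈114 mm (expected 115). Release and rise.

```bash

python3 -m handwheel '[[[0,0,2,0,1],[0,0,2,0,0.5],[0,0,2,0,0],[0,0,2,0,0],[0,0,2,0,0],[0,0,2,0,0]]]'
python3 -m handwheel '[[[0,0,15,0,0],[0,0,45,0,0],[0,0,80,0,0],[0,0,100,0,0],[0,0,100,0,0]]]'
python3 - <<'E'
from h import *
for n in ['wrist','side']:
    p=robot.capture(n); save(p,n+'20.png')
    for o in ['cup','strainer']: print(n,o,[(np.round(d['centre'],4).tolist(),round(d['score'],2)) for d in robot.mark_of(p,o)])
    if n=='side':
        g=p['image'][110:220,230:340]; cv2.imwrite('pics/s20.png',cv2.resize(g,None,fx=5,fy=5,interpolation=cv2.INTER_CUBIC)[:,:,::-1])
E
python3 to.py 506 -447 200 -1.301
```

```text
time_s: 41.95
eef_pos: [0.6096, 0.0126, 0.1324]
orientation: [-2.299, -2.141, 0.0]
force: [-0.2, 0.4, 0.0]
grip_width: 0.996
time_s: 42.45
eef_pos: [0.6106, 0.0126, 0.236]
orientation: [2.296, 2.139, 0.006]
force: [0.4, 0.0, 0.6]
grip_width: 1.0
wrist cup [([0.6088, 0.0131, 0.1147], 0.67)]
wrist strainer [([0.6068, 0.0154, 0.1126], 0.6), ([0.6038, -0.118, 0.0015], 0.52)]
side cup [([0.6116, 0.0135, 0.0535], 0.82)]
side strainer [([0.6124, 0.0081, 0.1193], 0.81)]
t 42.75 pos [609.2  12.5 231.1] jaw -0.071 F [ 0.3 -0.  -0.1] w 0.999
shift [-103.2 -459.5  -31.1] yaw -1.23
```

View pics/wrist20.png

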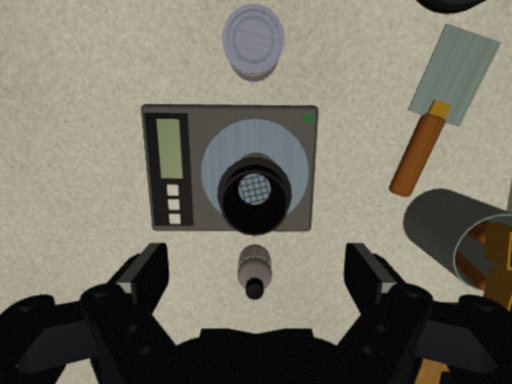

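View pics/s20.png

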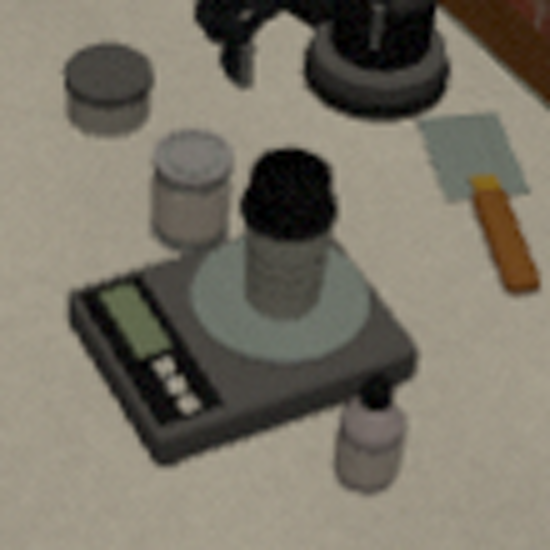

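Both views agree: the strainer sits squarely in the cup (crop (290,195)), and the tin and bottle are upright. Now the stick.

```bash

python3 -m handwheel '[[[-103,-460,0,-1.23,0],[-103,-460,0,-1.23,0],[-103,-460,0,-1.23,0],[-103,-460,0,-1.23,0],[-103,-460,0,-1.23,0],[-103,-460,0,-1.23,0],[-103,-460,0,-1.23,0],[-103,-460,0,-1.23,0]]]'
python3 to.py 506 -447 200 -1.301
```

```text
time_s: 43.55
eef_pos: [0.5212, -0.3795, 0.2318]
orientation: [-3.107, -0.459, 0.001]
force: [0.7, 0.3, -0.1]
grip_width: 1.0
t 43.55 pos [ 521.2 -379.5  231.8] jaw -1.277 F [ 0.7  0.3 -0.1] w 1.0
shift [-15.2 -67.5 -31.8] yaw -0.024
```

```bash

python3 -m handwheel '[[[-15,-68,-32,-0.024,0.5],[-15,-68,-32,-0.024,0.5],[-15,-68,-32,-0.024,0.5],[-15,-68,-32,-0.024,0.5],[-15,-68,-32,-0.024,0.5]]]'
python3 wr.py w21.png stick;python3 to.py 506 -447 0 -1.301
python3 - <<'E'
from h import *
p=robot.capture('wrist')
for d in robot.silhouettes(p,'stick')[:2]:
    m=d['mask'].astype(np.uint8)
    r=cv2.minAreaRect(np.argwhere(m)[:,::-1].astype(np.float32)); b=cv2.boxPoints(r)
    w=back(p,b,0.006); e=[np.linalg.norm(w[i]-w[(i+1)%4]) for i in range(4)]
    i=int(np.argmax(e)); v=w[(i+1)%4]-w[i]; print(d['score'],r[0],'len',max(e),'wid',min(e),'c',w.mean(0),'ang',np.arctan2(v[1],v[0]))
E
```

```text
time_s: 44.05
eef_pos: [0.5076, -0.4449, 0.201]
orientation: [3.111, 0.433, 0.001]
force: [-1.0, 1.2, 0.1]
grip_width: 0.498
cam [ 0.572 -0.426  0.362]
stick [([0.5081, -0.4494, -0.0006], 0.91)]
0.83 249 267 97 241
t 44.2 pos [ 507.9 -444.8  201.4] jaw -1.293 F [-0.2 -0.3  0.4] w 0.499
shift [  -1.9   -2.2 -201.4] yaw -0.008
0.89 (257.5, 169.0) len 0.17945817102621242 wid 0.019554114736196483 c [ 0.50653764 -0.4469605   0.006     ] ang -2.854707323558903
0.84 (211.49191284179688, 344.6466064453125) len 0.2617413079005356 wid 0.02442409034202191 c [ 0.24440293 -0.44982447  0.006     ] ang 2.1855655119165522
```

View pics/w21.png

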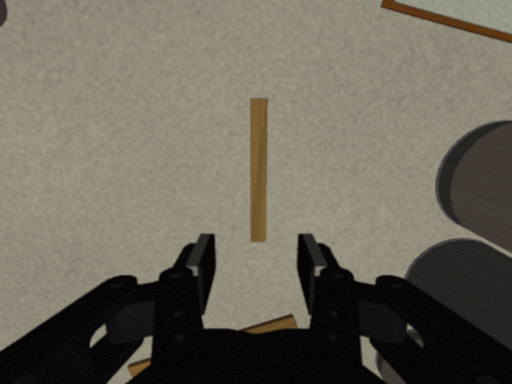

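This is the 180 × 20 mm stick (179 × 19.6 measured), at (257,169), aligned with the jaws. Descending with the fingertip-height correction.

```bash

python3 -m handwheel '[[[-1,-2,-40,0,0.5],[-1,-2,-85,0,0.5],[-1,-2,-130,0,0.5],[-1,-2,-170,0,0.5],[-1,-2,-195,0,0.5],[-1,-2,-205,0,0.5],[-1,-2,-209,0,0.5],[-1,-2,-209,0,0.5]]]'
python3 -m handwheel '[[[0,0,-2,0,0.5],[0,0,-4,0,0.5],[0,0,-5,0,0.5],[0,0,-5,0,0.5]]]'
python3 to.py
```

```text
time_s: 45.1
eef_pos: [0.5068, -0.448, -0.0074]
orientation: [3.111, 0.432, 0.001]
force: [0.7, -0.9, 0.1]
grip_width: 0.5
time_s: 45.5
eef_pos: [0.5063, -0.4479, -0.0133]
orientation: [3.112, 0.432, 0.0]
force: [-0.6, 0.3, -0.2]
grip_width: 0.501
t 45.5 pos [ 506.3 -447.9  -13.3] jaw -1.295 F [-0.6  0.3 -0.2] w 0.501
```

```bash
python3 wr.py w22.png stick
python3 -m handwheel '[[[0,0,0,0,1],[0,0,0,0,1],[0,0,0,0,1],[0,0,0,0,1],[0,0,0,0,1],[0,0,0,0,1]]]' 30
python3 to.py; python3 wr.py w23.png stick
```

```text
cam [ 0.571 -0.429  0.148]
stick [([0.5084, -0.4484, -0.0021], 0.58)]
0.69 235 280 66 332
time_s: 46.25
eef_pos: [0.5063, -0.4479, -0.0133]
orientation: [3.112, 0.432, 0.0]
force: [-0.5, 0.7, 3.6]
grip_width: 0.201
t 46.25 pos [ 506.3 -447.9  -13.3] jaw -1.295 F [-0.5  0.7  3.6] w 0.201
cam [ 0.571 -0.429  0.148]
stick [([0.5079, -0.4495, -0.0022], 0.92)]
0.66 234 278 66 332
```

View pics/w23.png

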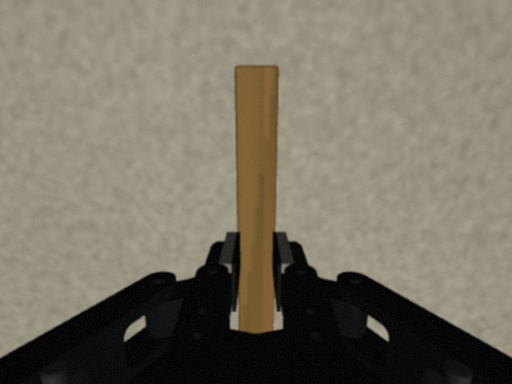

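Stick gripped at its middle (pads at (257,265)). Lift and check.

```bash

python3 -m handwheel '[[[0,0,5,0,1],[0,0,20,0,1],[0,0,50,0,1],[0,0,85,0,1],[0,0,115,0,1],[0,0,125,0,1],[0,0,125,0,1]]]'
python3 to.py 435.5 25.1 110 -.075; python3 wr.py w24.png stick
```

```text
time_s: 47.1
eef_pos: [0.5069, -0.4484, 0.114]
orientation: [3.109, 0.432, 0.004]
force: [0.5, 0.3, 0.4]
grip_width: 0.195
t 47.1 pos [ 506.9 -448.4  114. ] jaw -1.295 F [0.5 0.3 0.4] w 0.195
shift [-71.4 473.5  -4. ] yaw 1.22
cam [ 0.571 -0.429  0.275]
stick [([0.5065, -0.4498, 0.1255], 0.91)]
0.97 235 278 67 331
```

View pics/w24.png

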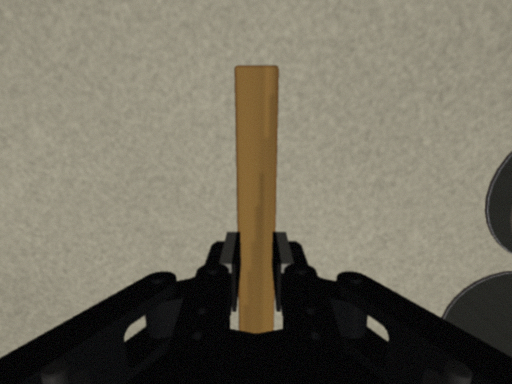

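Stick is held level. Carrying it to the front of the scale while turning.

```bash

python3 -m handwheel '[[[-5,25,0,0.1,1],[-11,60,0,0.2,1],[-17,97,0,0.31,1],[-23,134,0,0.42,1],[-29,171,0,0.53,1],[-35,208,0,0.64,1],[-41,245,0,0.75,1],[-47,282,0,0.86,1]]]'
python3 to.py 435.5 25.1 110 -.075
```

```text
time_s: 48.05
eef_pos: [0.4579, -0.1641, 0.1098]
orientation: [-2.643, -1.694, 0.002]
force: [0.6, 0.0, -0.1]
grip_width: 0.194
t 48.05 pos [ 457.9 -164.1  109.8] jaw -0.431 F [ 0.6  0.  -0.1] w 0.194
shift [-22.4 189.2   0.2] yaw 0.356
```

```bash

python3 -m handwheel '[[[-5,36,0,0.09,1],[-10,72,0,0.18,1],[-14,108,0,0.27,1],[-18,144,0,0.35,1],[-21,174,0,0.36,1],[-22,186,0,0.36,1],[-22,189,0,0.36,1],[-22,189,0,0.36,1]]]'
python3 wr.py w25.png stick; python3 to.py 435.5 25.1 -10 -.075
python3 - <<'E'
from h import *
p=robot.capture('wrist')
m=robot.silhouettes(p,'stick')[0]['mask'].astype(np.uint8)
r=cv2.minAreaRect(np.argwhere(m)[:,::-1].astype(np.float32)); b=cv2.boxPoints(r)
w=back(p,b,0.128); print(w, w.mean(0))
E
```

```text
time_s: 48.85
eef_pos: [0.437, 0.0229, 0.1109]
orientation: [-2.303, -2.137, 0.001]
force: [0.0, -0.5, -0.5]
grip_width: 0.196
cam [0.442 0.091 0.272]
stick [([0.442, 0.0216, 0.122], 0.86)]
0.66 234 278 66 332
t 49.0 pos [437.3  22.3 111.2] jaw -0.076 F [-0.3  0.2 -0. ] w 0.191
shift [  -1.8    2.8 -121.2] yaw 0.001
[[ 0.4202118  -0.03048746  0.128     ]
 [ 0.43393398  0.11205795  0.128     ]
 [ 0.4538079   0.11053898  0.128     ]
 [ 0.44576228 -0.03241483  0.128     ]] [0.43842899 0.03992366 0.128     ]
```

View pics/w25.png

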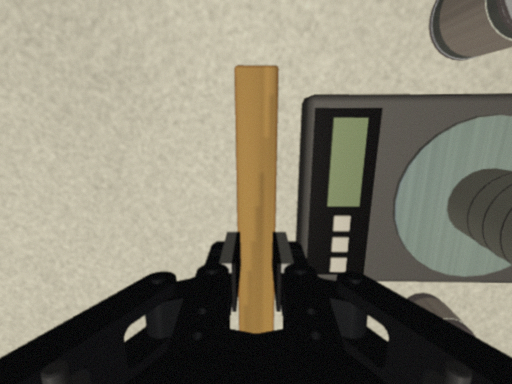

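Stick parallel to the front edge (housing edge at x≈302 px). I'll aim for 178 mm ahead of the pan's middle to keep the fingers off the scale, and open only partly on release. Lowering.

```bash

python3 -m handwheel '[[[-2,2,-25,0,1],[-5,3,-55,0,1],[-5,3,-85,0,1],[-5,3,-105,0,1],[-5,3,-115,0,1],[-5,3,-120,0,1],[-5,3,-120,0,1]]]'
python3 -m handwheel '[[[0,0,-1,0,1],[0,0,-2,0,1],[0,0,-3,0,1],[0,0,-3,0,1]]]'
python3 to.py 432.5 25.3 -13 -.075; python3 wr.py w26.png stick
```

```text
time_s: 49.8
eef_pos: [0.4323, 0.026, -0.0083]
orientation: [-2.304, -2.136, 0.0]
force: [-0.2, -0.3, -0.2]
grip_width: 0.194
time_s: 50.2
eef_pos: [0.4323, 0.0263, -0.0113]
orientation: [2.303, 2.137, 0.0]
force: [-0.7, 0.1, -0.5]
grip_width: 0.197
t 50.2 pos [432.3  26.3 -11.3] jaw -0.075 F [-0.7  0.1 -0.5] w 0.197
shift [ 0.2 -1.  -1.7] yaw -0.0
cam [0.437 0.094 0.15 ]
stick [([0.4329, 0.0251, -0.0023], 0.91)]
0.93 234 278 65 331
```

View pics/w26.png

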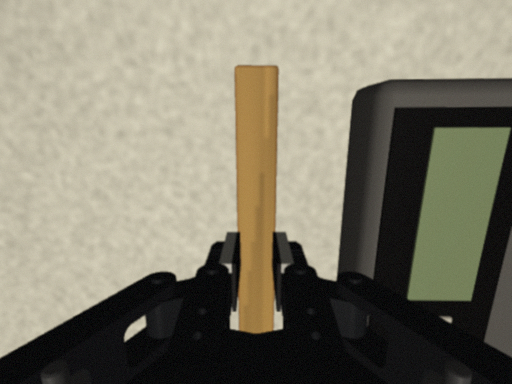

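```bash

python3 -m handwheel '[[[0,0,-1,0,1],[0,0,-2,0,1],[0,0,-2,0,1]]]'
python3 to.py
```

```text
time_s: 50.65
eef_pos: [0.4322, 0.0262, -0.0134]
orientation: [2.303, 2.137, 0.0]
force: [0.4, -0.3, 2.4]
grip_width: 0.201
t 50.65 pos [432.2  26.2 -13.4] jaw -0.075 F [ 0.4 -0.3  2.4] w 0.201
```

Touching the counter. Open partly (to about 34 mm) and rise straight up.

```bash

python3 -m handwheel '[[[0,0,0,0,0.7],[0,0,0,0,0.62],[0,0,0,0,0.62],[0,0,0,0,0.62]]]'
python3 to.py
python3 -m handwheel '[[[0,0,10,0,0.62],[0,0,30,0,0.62],[0,0,65,0,0.62],[0,0,110,0,0.62],[0,0,150,0,0.62],[0,0,190,0,0.62],[0,0,200,0,0.62],[0,0,200,0,0.62]]]'
python3 wr.py w27.png stick
```

```text
time_s: 51.05
eef_pos: [0.4322, 0.0262, -0.0136]
orientation: [-2.303, -2.137, 0.0]
force: [1.1, -0.8, -0.2]
grip_width: 0.38
t 51.05 pos [432.2  26.2 -13.6] jaw -0.075 F [ 1.1 -0.8 -0.2] w 0.38
time_s: 51.85
eef_pos: [0.433, 0.0263, 0.1886]
orientation: [2.302, 2.135, 0.004]
force: [-0.2, -0.5, -0.5]
grip_width: 0.381
cam [0.437 0.094 0.35 ]
stick [([0.4322, 0.0219, -0.0057], 0.64)]
0.94 245 263 95 243
```

View pics/w27.png

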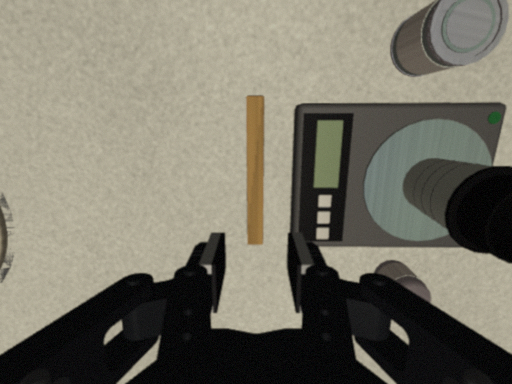

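Stick lies flat at (255,170), parallel to and centred on the front edge. I'll move the arm aside for a full check from the top and side cameras.

```bash

python3 -m handwheel '[[[-200,420,30,0,0.62],[-200,420,30,0,0.62],[-200,420,30,0,0.62],[-200,420,30,0,0.62],[-200,420,30,0,0.62],[-200,420,30,0,0.62],[-200,420,30,0,0.62],[-200,420,30,0,0.62]]]'
python3 -m handwheel '[[[-30,90,0,0,0.62],[-30,90,0,0,0.62],[-30,90,0,0,0.62],[-30,90,0,0,0.62]]]'
cat > chk.py <<'E'
from h import *
ex=np.array([np.cos(.075),-np.sin(.075)]);ey=np.array([np.sin(.075),np.cos(.075)])
for n in ['top','side']:
    p=robot.capture(n); save(p,n+'_end.png')
    for o in ['scale','cup','strainer','tin','bottle','stick','tape','pot','large_tin']:
        for d in robot.mark_of(p,o)[:2]:
            c=np.array(d['centre']); v=c[:2]-[.610,.012]; print(n,o,c.round(3),'sf',round(v@ex,3),round(v@ey,3),round(d['score'],2))
    for d in robot.silhouettes(p,'stick')[:2]:
        m=d['mask'].astype(np.uint8); r=cv2.minAreaRect(np.argwhere(m)[:,::-1].astype(np.float32)); w=back(p,cv2.boxPoints(r),.006)
        e=[np.linalg.norm(w[i]-w[(i+1)%4]) for i in range(4)]; i=int(np.argmax(e)); v=w[(i+1)%4]-w[i]; c=w.mean(0)[:2]-[.61,.012]
        print('stick mask',max(e),'sf',c@ex,c@ey,'ang to scale y',np.degrees(np.arctan2(v[:2]@ex,v[:2]@ey)))
E
python3 chk.py
```

```text
time_s: 52.8
eef_pos: [0.2588, 0.3878, 0.2109]
orientation: [2.302, 2.137, -0.003]
force: [2.4, 0.6, 0.8]
grip_width: 0.38
time_s: 53.2
eef_pos: [0.2298, 0.4765, 0.2101]
orientation: [2.3, 2.138, -0.006]
force: [-0.1, -0.1, -0.6]
grip_width: 0.382
top scale [0.611 0.014 0.003] sf 0.001 0.002 0.6
top scale [ 0.63   0.304 -0.003] sf -0.002 0.292 0.43
top cup [0.607 0.017 0.052] sf -0.003 0.004 0.47
top strainer [0.614 0.011 0.115] sf 0.004 -0.0 0.56
top tin [ 0.621  0.155 -0.001] sf 0.001 0.144 0.79
top bottle [ 0.599 -0.121 -0.004] sf -0.001 -0.133 0.47
top stick [ 0.43   0.027 -0.002] sf -0.181 0.002 0.87
top stick [ 0.233 -0.455 -0.004] sf -0.341 -0.494 0.55
top tape [0.348 0.288 0.001] sf -0.282 0.255 0.71
top pot [ 0.628  0.305 -0.   ] sf -0.004 0.294 0.73
top large_tin [ 0.519  0.434 -0.   ] sf -0.122 0.414 0.6
stick mask 0.2596682002023648 sf -0.33519174372293026 -0.49143700183049954 ang to scale y 140.11631845446632
stick mask 0.1810542248242779 sf -0.17699677237769545 -8.995215367956637e-05 ang to scale y 179.87946334065344
side scale [ 0.608  0.013 -0.002] sf -0.002 0.001 0.71
side cup [0.612 0.013 0.054] sf 0.001 0.001 0.57
side cup [0.618 0.154 0.004] sf -0.003 0.142 0.42
side strainer [0.614 0.011 0.116] sf 0.004 -0.001 0.85
side tin [0.619 0.152 0.004] sf -0.001 0.14 0.7
side tin [0.433 0.024 0.001] sf -0.177 -0.002 0.44
side bottle [ 0.601 -0.127 -0.001] sf 0.002 -0.139 0.79
side bottle [0.607 0.013 0.001] sf -0.003 0.001 0.58
side stick [ 0.235 -0.455  0.004] sf -0.339 -0.494 0.77
side stick [ 0.434  0.027 -0.001] sf -0.177 0.002 0.54
side tape [0.352 0.287 0.001] sf -0.277 0.255 0.61
side pot [ 0.63   0.304 -0.004] sf -0.002 0.293 0.54
side large_tin [ 0.516  0.436 -0.002] sf -0.126 0.416 0.78
stick mask 0.18342782876703198 sf -0.1806726202945266 -0.003314692064360741 ang to scale y -179.81079370476283
```

View pics/top_end.png

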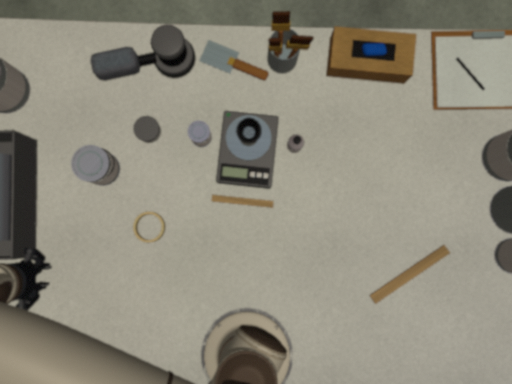

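View pics/side_end.png

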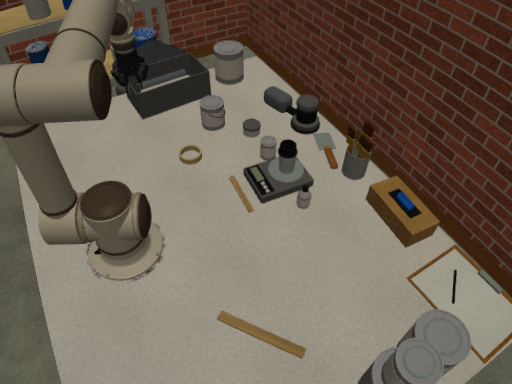

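Top and side views show everything in place: cup with strainer at top (249,130), tin (200,133), bottle (296,143), stick (242,201), and the bystanders where they were. Handing in.

```bash
python3 -m handwheel '[[[0,0,0,0,0.62],[0,0,0,0,0.62]]]'; python3 -c "
from station import robot
print(robot.finish_job()); print(robot.state()['time_s'])"
```

```text
time_s: 54.5
eef_pos: [0.2306, 0.4766, 0.2122]
orientation: [2.303, 2.137, 0.0]
force: [-0.1, 0.6, 0.3]
grip_width: 0.38
the job is handed in; nothing more can be done
None
the job is handed in; nothing more can be done
```

The paint mixing station is set out and the job was handed in at about 54.5 s of the 106 s allowed. No verdict was reported.

My last checks came from the top and side cameras. Positions are in mm in the scale's frame:

| Thing | Measured position (x, y) | Target | Note |
|---|---|---|---|
| Cup | within 5 of the pan's middle | 0, 0 | upright; base at about 52–54 high |
| Strainer | in the cup's mouth | seated, 63 above the cup | contact came at the predicted height; base at about 115–116 above the counter |
| Tin | 0, +140 to +144 | 0, +141 | upright |
| Bottle | 0, −133 to −139 | 0, −133 | upright |
| Stick | about −178, 0 | −175, 0 | flat; parallel to the front edge to within 0.2° |

- **Bystanders:** the tape, filler pot and large tin read within about 5 mm of where they were at the start.
- **Scale:** the highest wrist force I saw while setting the cup and strainer on it was about 10 N.
- **Stick choice:** I took the 180 mm stick and left the 262 mm look-alike alone.

**What went wrong or disagreed:**
- **Fingertip height:** the real fingertips stood about 33 mm higher than the reported tool position implied.
    - The first strainer grip closed on nothing.
    - The bottle slipped and was carried by its neck. I measured the offset with the side camera and corrected for it after that.
- **Strainer position:** the detectors put the strainer up to about 9 mm sideways from the cup, outside the 7 mm limit. I took that as detector error, because the seating height and the pictures both show it properly in the mouth.

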